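# Prop the dry chest open and load the full spool

### The arm

A 7-joint arm with a two-finger parallel gripper is mounted at the origin on the work surface. World frame = base frame: x ahead of the robot, y to its left, z up, the work surface at z = 0. Lengths are in mm, angles in rad, forces in N, time in s.
With the tool pointing down it reaches from about 350 to 900 mm from the base axis. Payload 8.1 kg.
Tool frame: the origin (TCP) lies at the very end of the fingers, on their centre line; the grasp point (between the pads) lies 19 mm behind it; z points along the fingers, x is the direction in which the jaws open and shut, and the axes are right-handed (so a half turn about z gives the same grasp; the last joint's range is limited). The gripper opens to 85 mm and grips with 20 to 120 N. Pads are 22 mm wide; open, the fingers measure 114 mm over their backs; the gripper's body (76 mm by 85 mm) begins 54 mm behind the grasp point. The pads swing forward as they close: fully open they stand 13 mm farther back than shut.
Start: joints at [-1.256, 0.434, 0.025, 1.573, -0.012, 1.134, -0.075], TCP at [253.622, 571.242, 231.323] pointing down, gripper open.
Joint ranges: [-2.62, 2.62], [-0.44, 2.09], [-1.27, 1.32], [0.08, 2.57], [-1.32, 4.46], [0.12, 2], [-2.74, 2.74]. Speed limits (rad/s): [2.22, 2.22, 3.01, 3.01, 3.14, 3.14, 3.14].

### API

Orientations are given as a rotation vector (axis times angle).
In Python, from rig import telemetry, imaging, finish_job gives the robot as it stands. The module is installed in compiled form; this text tells all that it offers.
- The arm moves only by the tool jog_arm, never from a script. Its argument "increments" is a list of rows, each an object of numbers: "tx", "ty", "tz": the shift along the world's x, y, z in units of 30 mm (1.0 is 30 mm); "rx", "ry", "rz": the turn, a rotation vector about the world's x, y, z in degrees; "claw": the closure, from -1 (fully open) to 1 (shut), so that 0 is half open. In form: [{"tx": .., "ty": .., "tz": .., "rx": .., "ry": .., "rz": .., "claw": ..}, ...]. A call has exactly 10 rows; each row is the pose to reach, as a shift and turn from the pose commanded when the call began; what a row does not reach only later rows make up. A row lasts 1/12 s, in which the tool goes at most 41.7 mm and 7.16 degrees, less where a joint would pass 70% of its speed; a pose out of reach is approached as far as the arm can. A call with a gripper value outside its range is refused whole. The fingers move at their own pace and stop on an object; "squeeze" is the grip in N (left out, the last holds). Time passes only in rows, so rows that repeat a pose let the fingers close, or fill a call up. It gives the time, the measured TCP pose, the force and the opening at its end, in the units of the state.
- telemetry.get_obs(): the state, without advancing time (a new reading comes with each control period).
- imaging.grab_frame(name): name is "scene" or "side" or "wrist"; returns a dict with "img" (400x640x3 uint8, red, green, blue), "fx", "fy", "cx", "cy" (pixels), "extrinsics" (4x4, takes a point from world to camera coordinates). Camera axes: x right, y down, z forward; pixel columns grow to the right and rows downward; lengths in mm; the calibration is good to about 2 mm. A picture is of the moment at which its call begins. There is no depth.
- finish_job(): hands the job in, once; it reports no verdict.
The state is a dict: "time": time; "joint_pos": joint angles; "qvel": joint speeds; "joint_efforts": joint torques, N m; "ee_pos": TCP position; "eef_rot": TCP orientation; "contact_force": force on the tool from outside, world axes, zero at the start; "wrist_torque": the same for the moment, N m; "grip_width": opening from 0.0 (shut) to 1.0 (fully open).
Only numpy, scipy, OpenCV 4.12 (cv2) and the standard library are available. Lean on these libraries where they do the work, as an engineer would, in place of code of your own. Each camera call takes 0.05 s, during which the arm holds its last target.

### The job

Lift the lid of the dry chest until its drop-leg stay clicks into the upper notch of the rack, and let the lid down gently so that it stands propped on the stay by itself. Then reach in, take out the full spool (wound almost to its rims, not the nearly used-up one) and stand it in the roller cradle, on both rollers and between the two cheeks. Leave the other spool standing in the chest and the glue stick, scraper and calipers as they lie, and do not let the lid fall.

Things in the scene. Friction and masses are not known exactly. Their poses are not given: they have to be found in the camera images.
- chest: Grey plastic dry chest, fixed: open tub 205 deep (x) x 310 wide (y), walls 5, rim 95 mm up; front (-x, round gauge) faces the robot. Origin: centre of underside, z up. Inside, two fixed rods (12 mm dia, along y, at x = -59 and +1, axes 16 up) carry both spools side by side, 50 mm or more between their near faces. A 12 mm thick white desiccant cassette is fixed inside the +y end wall.
- lid (a joint): Lid angle, rad: 0 shut (start), 1.40 open stop; turns about the chest's rear top edge, front edge going up and back. Hollow, 205 x 310 x 29 mm high, 0.4-0.7 kg, grey frame, clear window. Free hinge: let go, it falls until the stay catches. Rests at about 0.60 on the lower notch, 1.22 (70 deg) on the upper. The stay drops into the upper notch past about 1.28: raise to about 1.35, then lower.
- lid_hinge (a point): Point on the lid's hinge axis (which runs along chest y), middle of its width: chest frame x = +102.5, y = 0, z = 95.5 mm. Its axes turn with the lid.
- lid_bar (a point): Middle of the lid's bow handle: dark steel round bar, 12 mm dia, 120 mm long, parallel to the hinge, 40 mm in front of the lid's front face (34 mm free gap behind it). Lid shut: 245 mm in front of and 12 mm above the hinge axis, 107 mm above the bench. Pinch it from above, one finger in front and one behind; it turns in the grip as the lid swings, so the gripper may keep pointing down.
- stay_foot (a point): Axis of the cross pin (8 mm dia) at the foot of the stay, a steel strip 120 mm long pivoted on the lid's -y side, 70 mm from the hinge. It hangs by its weight; as the lid rises its foot drags along the rack toward chest +x, climbing each 6 mm saw tooth and dropping behind it. Foot in chest frame, y = -165 mm: shut x = -87, lower notch x = -62, upper notch x = -10; each z = 80 mm.
- upper_notch (a point): Where the stay's foot pin lies when seated in the upper notch: behind the rear one of the two saw teeth of the steel rack bolted outside the chest's -y end wall; chest frame x = -10, y = -165, z = 80 mm.
- full_spool: Full spool: black flanges 100 mm dia, 4 thick, 54 mm over the outsides, wound with white filament to 92 mm dia; 0.26-0.43 kg. Origin: its centre; y = its axis, along chest y at the start (it can roll about it). Stands on the chest's rods, centre at chest x = -29, 63 mm up, top 113 mm up; left or right place varies. Grip from above across the flanges' outer faces, 25-40 mm below the top.
- used_spool: Nearly used-up spool: same flanges and width, wound only to 52 mm dia, so the gap between its flanges looks nearly empty; 0.12 kg. Frame as the full spool's. It stands on the same rods in the other place, and stays there.
- cradle: Black roller cradle, fixed: base 125 (x) x 90 (y) x 8 mm; two cheeks across y = +-38.5 (72 mm apart inside, tops 36 up); between them two free-turning aluminium rollers, 16 mm dia, along y at x = +-30, axes 22 up. Origin: centre of underside. A seated spool has its axis along cradle y (either way round) and its centre over the origin, 71.6 mm up.
- glue: Glue stick, a white tube with a grey cap, 30 mm diameter, 95 mm high, standing on the bench. Origin: centre of its underside. Leave alone.
- scraper: Print scraper lying on the bench: wooden handle, steel blade 40 mm wide, 200 mm long along its x, 16 mm high. Origin: on its underside near the root of the blade. Leave alone.
- calipers: Calipers lying on the bench, 190 mm long along their x, 12 mm high. Origin: on the underside, near the middle. Leave alone.
Mind the look-alikes: they are no part of the job. What is shaped like the cradle but pink is not meant.

How it is judged:
By the outcome, as a careful person would: the job done as asked, in the order asked, and still so for the second after the job is handed in, with the robot touching nothing.
It also fails if it takes over 72 s, if anything falls off the work surface, if the arm or the gripper's body presses on something with over 40 N, if the wrist force passes 120 N, or if a joint passes its speed limit or range.

## Working session

There is one attempt and no reset: what is moved stays moved. The work goes in short steps, Python scripts to look and compute and a tool call to move; the robot and the scene stay as the last step left them, time stands still between calls to the robot, and variables do not carry over. Pictures are saved under pics/ and viewed, and the job is handed in when it is done.

Besides the shell and the picture viewer there is one more tool, called after ">>>" by a JSON object that holds its "method" and its "body". jog_arm: Moves the arm, as the interface text tells. Its arguments: {"type":"object","properties":{"increments":{"type":"array","items":{"type":"object","properties":{"tx":{"type":"number"},"ty":{"type":"number"},"tz":{"type":"number"},"rx":{"type":"number"},"ry":{"type":"number"},"rz":{"type":"number"},"claw":{"type":"number"}}}},"squeeze":{"type":"number"}},"required":["increments"]}

```bash
mkdir -p pics
cat > h.py <<'E'
from rig import telemetry, imaging, finish_job
import numpy as np, cv2
def grab(name,fn):
    f=imaging.grab_frame(name); cv2.imwrite('pics/'+fn,cv2.cvtColor(f['img'],cv2.COLOR_RGB2BGR)); 
    np.savez('pics/'+fn+'.npz',**f); return f
def load(fn): 
    d=np.load('pics/'+fn+'.npz'); return {k:d[k] for k in d}
def ray(f,u,v):
    E=f['extrinsics'];R=E[:3,:3];t=E[:3,3]
    d=R.T@np.array([(u-f['cx'])/f['fx'],(v-f['cy'])/f['fy'],1.]); return -R.T@t,d
def onz(f,u,v,z):
    o,d=ray(f,u,v); return o+d*(z-o[2])/d[2]
def proj(f,p):
    E=f['extrinsics'];c=E[:3,:3]@np.asarray(p,float)+E[:3,3]
    return np.array([f['fx']*c[0]/c[2]+f['cx'],f['fy']*c[1]/c[2]+f['cy']])
E
python3 - <<'E'
from h import *
for n in ['scene','side','wrist']:
    f=grab(n,n+'0.png'); o,d=ray(f,320,200); print(n,f['fx'],o.round(),d.round(2))
print(telemetry.get_obs())
E
```

```text
scene 516.8721786755414 [1487.  -35.  940.] [-0.76  0.03 -0.65]
side 422.87370246834763 [ 119. -706.  810.] [ 0.38  0.64 -0.67]
wrist 357.0098450978043 [184. 602. 373.] [ 0.28 -0.13 -0.95]
{'time': 0.15, 'joint_pos': array([-1.25559403,  0.43502356,  0.0249768 ,  1.57384863, -0.01160836,
        1.13399713, -0.07507645]), 'qvel': array([ 1.70076398e-03, -1.56300422e-03, -2.90878811e-05, -5.66901643e-04,
       -4.52777815e-04, -9.13422266e-06,  1.12768311e-03]), 'joint_efforts': array([ 8.49807875e-04, -6.70881701e+01,  1.02532681e+00, -3.16445053e+01,
        1.56378548e-02,  9.06621921e-03, -3.85880213e-06]), 'ee_pos': array([253.48854023, 570.89100884, 230.74600477]), 'eef_rot': array([ 2.63329940e+00,  1.71200600e+00, -1.40128353e-03]), 'contact_force': array([-0.01279809,  0.10203411, -0.37776085]), 'wrist_torque': array([-0.01097381,  0.03243519,  0.02209164]), 'grip_width': 0.9990357257814998}
```

View pics/scene0.png

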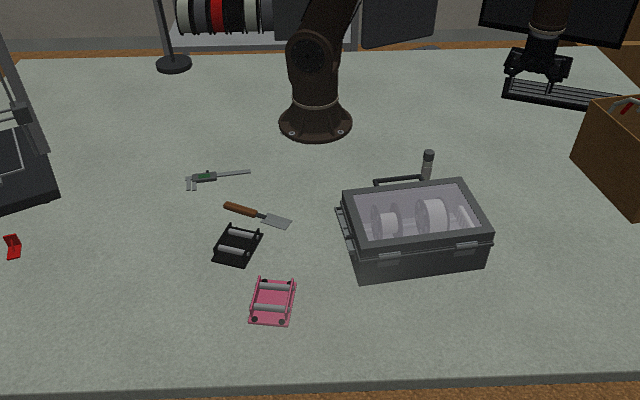

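View pics/side0.png

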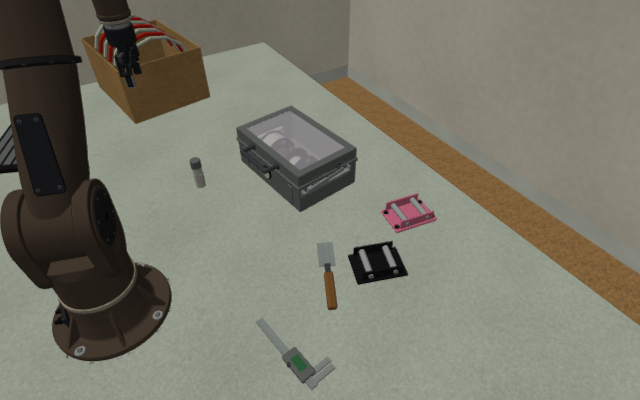

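View pics/wrist0.png

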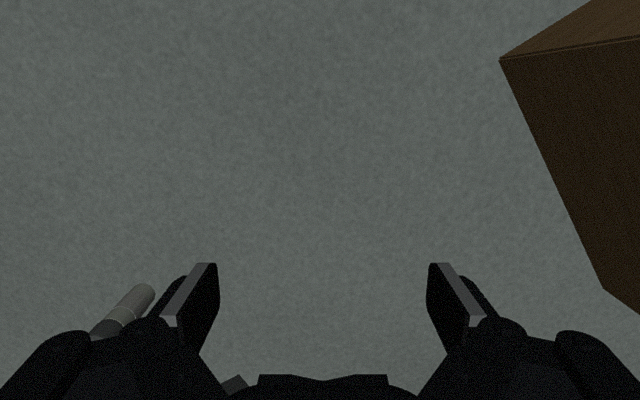

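The scene view shows the chest around (420,230), the black cradle at (237,245) and the pink one at (272,302). The glue stick is at (427,165), behind the handle at (395,182). I'll zoom in to measure.

Run:
```python
import cv2
a=cv2.imread('pics/scene0.png'); b=cv2.imread('pics/side0.png')
cv2.imwrite('pics/z1.png',cv2.resize(a[140:290,320:510],None,fx=4,fy=4,interpolation=2))
cv2.imwrite('pics/z2.png',cv2.resize(b[95:215,225:365],None,fx=5,fy=5,interpolation=2))
cv2.imwrite('pics/z3.png',cv2.resize(a[210:275,200:300],None,fx=8,fy=8,interpolation=2))
cv2.imwrite('pics/z4.png',cv2.resize(b[230:290,340:415],None,fx=8,fy=8,interpolation=2))
```

```text
(no output)
```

View pics/z1.png

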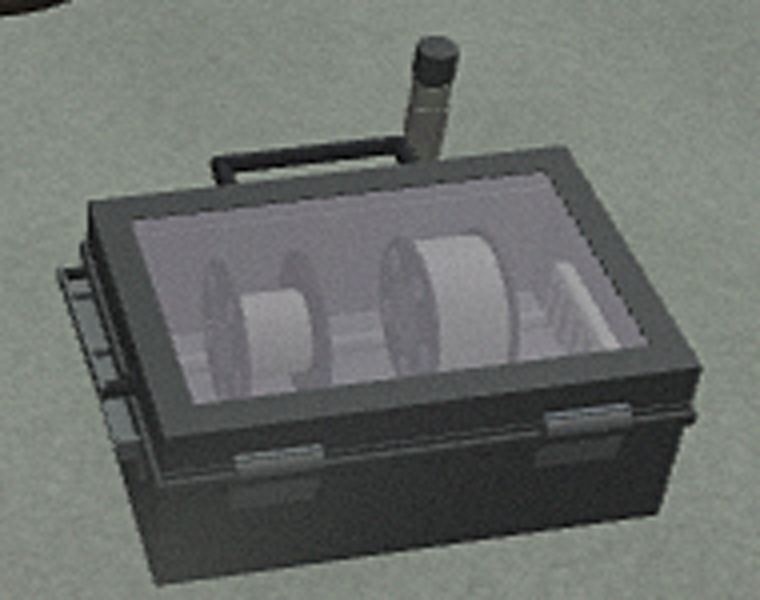

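View pics/z2.png

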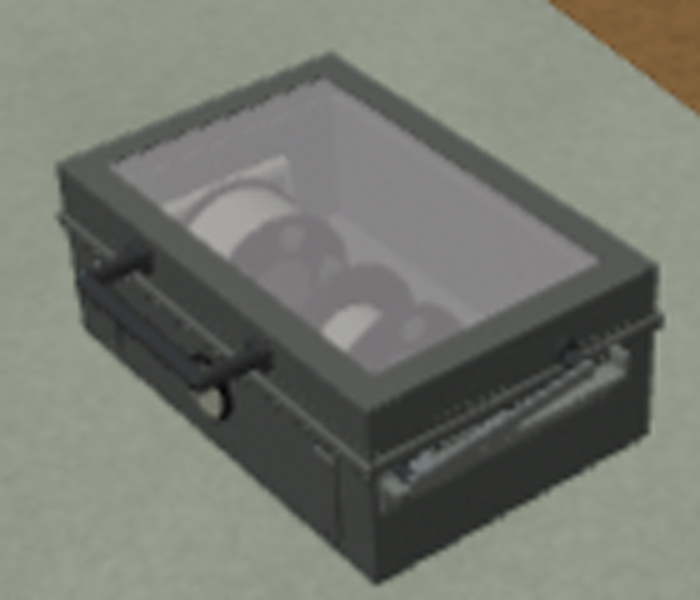

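View pics/z3.png

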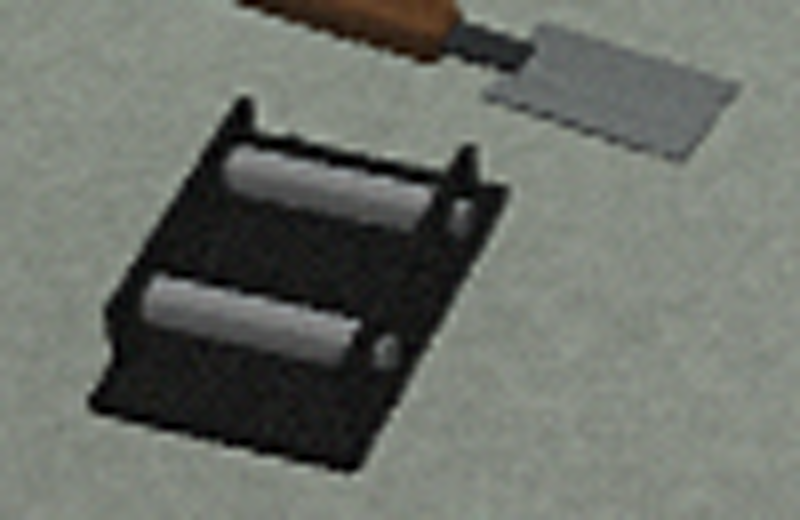

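View pics/z4.png

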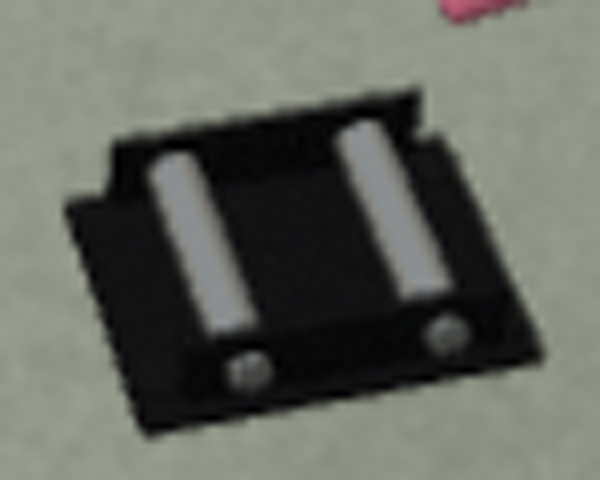

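```bash
cat > m.py <<'E'
from h import *
s=load('scene0.png');d=load('side0.png')
S1=lambda p:(p[0]/4+320-.4,p[1]/4+140-.4); S2=lambda p:(p[0]/5+225-.4,p[1]/5+95-.4)
S3=lambda p:(p[0]/8+200-.4,p[1]/8+210-.4); S4=lambda p:(p[0]/8+340-.4,p[1]/8+230-.4)
# order: front -y, front +y, rear +y, rear -y
A=[onz(s,*S1(p),124.5) for p in [(90,203),(565,148),(702,370),(165,437)]]
B=[onz(d,*S2(p),124.5) for p in [(372,410),(60,163),(330,53),(657,265)]]
for n,P in(('scene',A),('side',B)):
    P=np.array(P)[:,:2]; print(n,P.round(1).tolist(),'c',P.mean(0).round(1))
    print([np.linalg.norm(P[i]-P[(i+1)%4]).round(1) for i in range(4)])
    for i,j in((0,1),(3,2)):
        v=P[j]-P[i]; print('yaw',np.degrees(np.arctan2(-v[0],v[1])).round(2))
    for i,j in((0,3),(1,2)):
        v=P[j]-P[i]; print('yaw',np.degrees(np.arctan2(v[1],v[0])).round(2))
print('bar scene',[onz(s,*S1(p),112).round(1) for p in [(225,163),(400,143)]])
print('bar side',[onz(d,*S2(p),112).round(1) for p in [(198,370),(85,283)]])
print('cradle rollers z22 (centre line ends)')
R1=[onz(s,*S3(p),24).round(1) for p in [(228,165),(435,208),(145,295),(358,343)]]
R2=[onz(d,*S4(p),24).round(1) for p in [(172,165),(235,320),(360,132),(430,285)]]
print(R1,np.mean(R1,0));print(R2,np.mean(R2,0))
C1=[onz(s,*S3(p),8).round(1) for p in [(92,405),(352,470),(510,187)]]
C2=[onz(d,*S4(p),8).round(1) for p in [(67,203),(148,435),(543,360),(445,140)]]
print(C1);print(C2)
print('c from diag',(C1[0]+C1[2])/2,(C2[0]+C2[2])/2)
print('axle ends', [onz(s,*S3(p),22).round(1) for p in [(460,215),(387,350)]],[onz(d,*S4(p),22).round(1) for p in [(250,370),(447,332)]])
E
python3 m.py
```

```text
scene [[508.0, 52.5], [468.0, 357.3], [670.7, 384.6], [708.6, 78.9]] c [588.8 218.3]
[np.float64(307.4), np.float64(204.5), np.float64(308.0), np.float64(202.3)]
yaw 7.47
yaw 7.06
yaw 7.49
yaw 7.66
side [[508.2, 49.0], [465.3, 354.1], [664.4, 381.6], [706.1, 75.9]] c [586.  215.2]
[np.float64(308.2), np.float64(201.0), np.float64(308.6), np.float64(199.7)]
yaw 8.01
yaw 7.77
yaw 7.75
yaw 7.86
bar scene [array([457.1, 143. , 112. ]), array([442. , 258.4, 112. ])]
bar side [array([452.9, 142.5, 112. ]), array([433.8, 249.2, 112. ])]
cradle rollers z22 (centre line ends)
[array([ 531.9, -238. ,   24. ]), array([ 554.4, -171. ,   24. ]), array([ 588.4, -258.2,   24. ]), array([ 611.8, -191.1,   24. ])] [ 571.625 -214.575   24.   ]
[array([ 553.6, -170.6,   24. ]), array([ 534.4, -228.9,   24. ]), array([ 610.4, -190.4,   24. ]), array([ 590.8, -248.8,   24. ])] [ 572.3   -209.675   24.   ]
[array([ 618.8, -273.1,    8. ]), array([ 648.8, -191.9,    8. ]), array([ 529.7, -149.7,    8. ])]
[array([ 526. , -155.1,    8. ]), array([ 496.6, -239.6,    8. ]), array([ 610.8, -279.1,    8. ]), array([ 640.8, -196.6,    8. ])]
c from diag [ 574.25 -211.4     8.  ] [ 568.4 -217.1    8. ]
axle ends [array([ 555.9, -163.2,   22. ]), array([ 613.2, -182.4,   22. ])] [array([ 528.3, -244.6,   22. ]), array([ 585.1, -263.9,   22. ])]
```

```bash
cat > c.py <<'E'
from h import *
s=load('scene0.png');d=load('side0.png')
print('glue base side',onz(d,200,186,0),'top',onz(d,196,159,95),'scene top',onz(s,429,152,95))
yaw=np.radians(7.6);c=np.array([587.5,216.8]);R=np.array([[np.cos(yaw),-np.sin(yaw)],[np.sin(yaw),np.cos(yaw)]])
def W(x,y,z): return np.r_[c+R@[x,y],z]
def Cf(p): return R.T@(np.asarray(p)[:2]-c)
S1=lambda p:(p[0]/4+320-.4,p[1]/4+140-.4)
# flange tops / winding edges at top of winding z=109 (x=-29)
for p in [(415,238),(487,234)]: print('winding top edges',Cf(onz(s,*S1(p),109)))
for p in [(400,236),(503,250)]: print('flange top',Cf(onz(s,*S1(p),113)))
for p in [(215,258),(300,250)]: print('used flange top',Cf(onz(s,*S1(p),113)))
print('bar',W(-142.5,0,107),'hinge',W(102.5,0,95.5))
for a in [0,.1,.2,.3,.45,.6,.75,.9,1.05,1.2,1.28,1.35,1.22]:
    b=a+np.arctan2(12,245);r=np.hypot(245,12)
    p=W(102.5-r*np.cos(b),0,95.5+r*np.sin(b)); print(a,p.round(1),((p-W(-142.5,0,107.5))/30).round(2))
E
python3 c.py
```

```text
glue base side [ 3.07592385e+02  3.05058933e+02 -1.13686838e-13] top [316.39175948 307.16327275  95.        ] scene top [316.96542462 310.09448274  95.        ]
winding top edges [-49.8914717   41.31881883]
winding top edges [-45.573633    86.02636711]
flange top [-48.96714417  30.93127223]
flange top [-25.23819116  88.20530853]
used flange top [-49.4045905  -85.46997955]
used flange top [-47.31580413 -32.8508276 ]
bar [446.25178551 197.95346439 107.        ] hinge [689.09959288 230.35628     95.5       ]
0 [446.3 198.  107.5] [0. 0. 0.]
0.1 [448.7 198.3 131.9] [0.08 0.01 0.81]
0.2 [453.5 198.9 155.9] [0.24 0.03 1.61]
0.3 [460.6 199.9 179.4] [0.48 0.06 2.4 ]
0.45 [475.6 201.9 212.9] [0.98 0.13 3.51]
0.6 [495.4 204.5 243.7] [1.64 0.22 4.54]
0.75 [519.5 207.7 271.3] [2.44 0.33 5.46]
0.9 [547.5 211.5 294.9] [3.37 0.45 6.25]
1.05 [578.6 215.6 314. ] [4.41 0.59 6.88]
1.2 [612.2 220.1 328.2] [5.53 0.74 7.36]
1.28 [630.9 222.6 333.7] [6.15 0.82 7.54]
1.35 [647.5 224.8 337.2] [6.71 0.9  7.66]
1.22 [616.8 220.7 329.7] [5.69 0.76 7.41]
```

>>> {"method": "jog_arm", "body": {"increments": [{"tx": 0.5, "ty": -1, "rz": -5}, {"tx": 1, "ty": -2, "rz": -10}, {"tx": 1.5, "ty": -3, "rz": -15}, {"tx": 2, "ty": -4, "rz": -20}, {"tx": 2.5, "ty": -5, "rz": -25}, {"tx": 3, "ty": -6, "rz": -30}, {"tx": 3.5, "ty": -7, "rz": -35}, {"tx": 4, "ty": -8, "rz": -40}, {"tx": 4.5, "ty": -9, "rz": -45}, {"tx": 5, "ty": -10, "rz": -50}], "squeeze": 50}}

```text
schema error: expected keys tx, ty, tz, rx, ry, rz, claw
```

>>> {"method": "jog_arm", "body": {"increments": [{"tx": 0.5, "ty": -1, "tz": 0, "rx": 0, "ry": 0, "rz": -5, "claw": -1}, {"tx": 1, "ty": -2, "tz": 0, "rx": 0, "ry": 0, "rz": -10, "claw": -1}, {"tx": 1.5, "ty": -3, "tz": 0, "rx": 0, "ry": 0, "rz": -15, "claw": -1}, {"tx": 2, "ty": -4, "tz": 0, "rx": 0, "ry": 0, "rz": -20, "claw": -1}, {"tx": 2.5, "ty": -5, "tz": 0, "rx": 0, "ry": 0, "rz": -25, "claw": -1}, {"tx": 3, "ty": -6, "tz": 0, "rx": 0, "ry": 0, "rz": -30, "claw": -1}, {"tx": 3.5, "ty": -7, "tz": 0, "rx": 0, "ry": 0, "rz": -35, "claw": -1}, {"tx": 4, "ty": -8, "tz": 0, "rx": 0, "ry": 0, "rz": -40, "claw": -1}, {"tx": 4.5, "ty": -9, "tz": 0, "rx": 0, "ry": 0, "rz": -45, "claw": -1}, {"tx": 5, "ty": -10, "tz": 0, "rx": 0, "ry": 0, "rz": -50, "claw": -1}], "squeeze": 50}}

```text
time: 0.98
ee_pos: [403.9, 269.6, 231.3]
eef_rot: [-3.112, -0.432, 0.0]
contact_force: [1.2, 0.5, -0.4]
grip_width: 1.001
```

>>> {"method": "jog_arm", "body": {"increments": [{"tx": 0.28, "ty": -0.48, "tz": -0.3, "rx": 0, "ry": 0, "rz": -2, "claw": -1}, {"tx": 0.56, "ty": -0.96, "tz": -0.6, "rx": 0, "ry": 0, "rz": -4, "claw": -1}, {"tx": 0.84, "ty": -1.44, "tz": -0.9, "rx": 0, "ry": 0, "rz": -6, "claw": -1}, {"tx": 1.12, "ty": -1.92, "tz": -1.2, "rx": 0, "ry": 0, "rz": -8, "claw": -1}, {"tx": 1.42, "ty": -2.44, "tz": -1.5, "rx": 0, "ry": 0, "rz": -8.2, "claw": -1}, {"tx": 1.42, "ty": -2.44, "tz": -1.8, "rx": 0, "ry": 0, "rz": -8.2, "claw": -1}, {"tx": 1.42, "ty": -2.44, "tz": -2, "rx": 0, "ry": 0, "rz": -8.2, "claw": -1}, {"tx": 1.42, "ty": -2.44, "tz": -2, "rx": 0, "ry": 0, "rz": -8.2, "claw": -1}, {"tx": 1.42, "ty": -2.44, "tz": -2, "rx": 0, "ry": 0, "rz": -8.2, "claw": -1}, {"tx": 1.42, "ty": -2.44, "tz": -2, "rx": 0, "ry": 0, "rz": -8.2, "claw": -1}]}}

```text
time: 1.82
ee_pos: [446.0, 199.1, 171.4]
eef_rot: [-3.134, -0.218, -0.0]
contact_force: [-0.6, -0.1, 0.2]
grip_width: 0.999
```

Run:
```python
from h import *
f=grab('wrist','wrist1.png'); g=grab('side','side1.png')
o=telemetry.get_obs();print(o['ee_pos'],o['eef_rot'])
for y in(-60,0,60):
    t=np.radians(7.6);p=np.array([446.3-np.sin(t)*y,198+np.cos(t)*y,107]);print(proj(f,p))
print('tcp px',proj(f,o['ee_pos']))
cv2.imwrite('pics/side1z.png',cv2.resize(cv2.cvtColor(g['img'],4)[80:230,180:370],None,fx=4,fy=4))
```

```text
[446.24277502 198.85848183 171.70578784] [-3.13351679e+00 -2.17192358e-01 -1.04122726e-03]
[321.18870211 302.12884182]
[321.71001625 218.11067177]
[322.32359638 119.22235153]
tcp px [321.76805263 267.4044855 ]
```

View pics/wrist1.png

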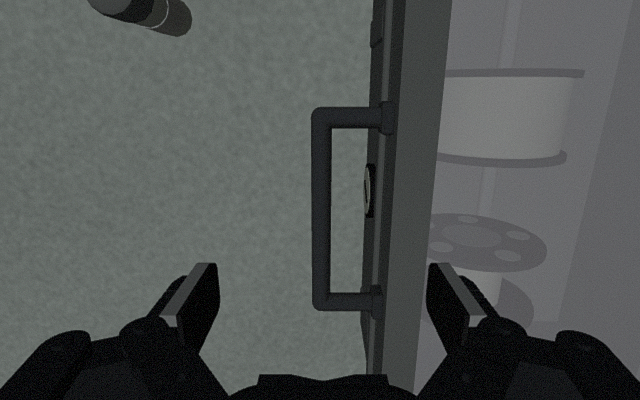

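View pics/side1z.png

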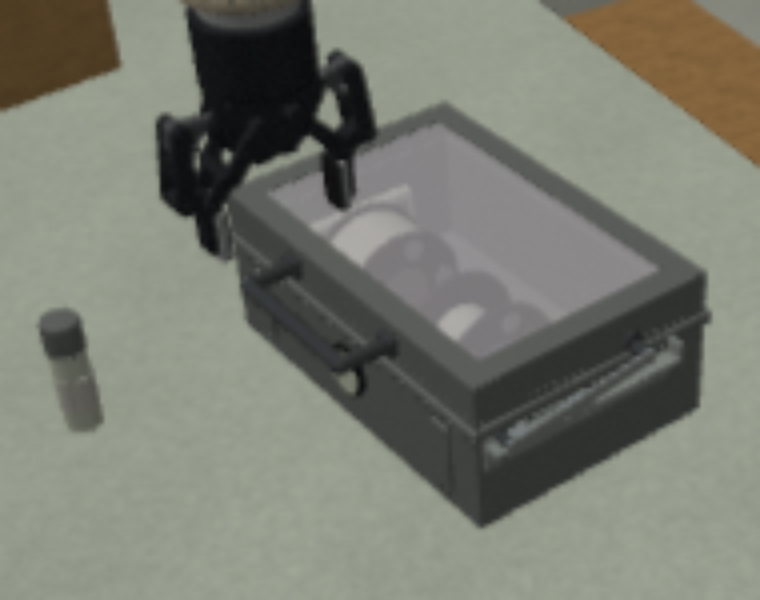

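The wrist view shows the bar at column 321, rows 110–305, which matches the prediction. Fully open, the rear finger would land on the lid, so I'll part-close to about 30 mm before going down.

>>> {"method": "jog_arm", "body": {"increments": [{"tx": 0, "ty": 0, "tz": 0, "rx": 0, "ry": 0, "rz": 0, "claw": 0.3}, {"tx": 0, "ty": 0, "tz": 0, "rx": 0, "ry": 0, "rz": 0, "claw": 0.3}, {"tx": 0, "ty": 0, "tz": 0, "rx": 0, "ry": 0, "rz": 0, "claw": 0.3}, {"tx": 0, "ty": 0, "tz": 0, "rx": 0, "ry": 0, "rz": 0, "claw": 0.3}, {"tx": 0, "ty": 0, "tz": -0.2, "rx": 0, "ry": 0, "rz": 0, "claw": 0.3}, {"tx": 0, "ty": 0, "tz": -0.4, "rx": 0, "ry": 0, "rz": 0, "claw": 0.3}, {"tx": 0, "ty": 0, "tz": -0.6, "rx": 0, "ry": 0, "rz": 0, "claw": 0.3}, {"tx": 0, "ty": 0, "tz": -0.8, "rx": 0, "ry": 0, "rz": 0, "claw": 0.3}, {"tx": 0, "ty": 0, "tz": -1, "rx": 0, "ry": 0, "rz": 0, "claw": 0.3}, {"tx": 0, "ty": 0, "tz": -1, "rx": 0, "ry": 0, "rz": 0, "claw": 0.3}]}}

```text
time: 2.75
ee_pos: [445.4, 197.6, 139.9]
eef_rot: [3.133, 0.215, -0.003]
contact_force: [-0.8, -0.4, 0.2]
grip_width: 0.353
```

Run:
```python
from h import *
f=grab('wrist','wrist2.png')
```

```text
(no output)
```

View pics/wrist2.png

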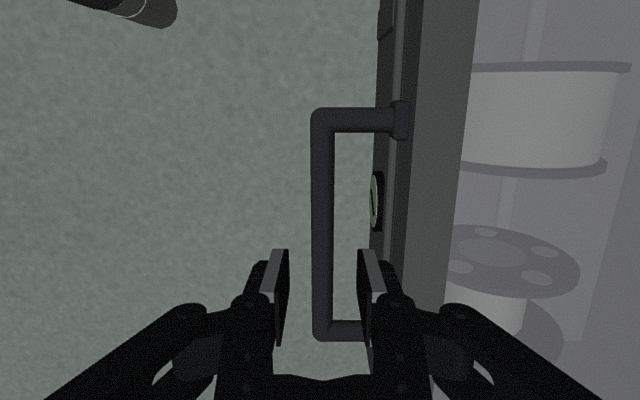

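The fingers straddle the bar: pads at columns 285 and 360, bar at 321, and the finger clears the lid edge. I'll descend and close.

>>> {"method": "jog_arm", "body": {"increments": [{"tx": 0, "ty": 0.05, "tz": -0.3, "rx": 0, "ry": 0, "rz": 0, "claw": 0.3}, {"tx": 0, "ty": 0.05, "tz": -0.6, "rx": 0, "ry": 0, "rz": 0, "claw": 0.3}, {"tx": 0, "ty": 0.05, "tz": -0.9, "rx": 0, "ry": 0, "rz": 0, "claw": 0.3}, {"tx": 0, "ty": 0.05, "tz": -1.2, "rx": 0, "ry": 0, "rz": 0, "claw": 0.3}, {"tx": 0, "ty": 0.05, "tz": -1.6, "rx": 0, "ry": 0, "rz": 0, "claw": 0.3}, {"tx": 0, "ty": 0.05, "tz": -1.6, "rx": 0, "ry": 0, "rz": 0, "claw": 0.3}, {"tx": 0, "ty": 0.05, "tz": -1.6, "rx": 0, "ry": 0, "rz": 0, "claw": 1}, {"tx": 0, "ty": 0.05, "tz": -1.6, "rx": 0, "ry": 0, "rz": 0, "claw": 1}, {"tx": 0, "ty": 0.05, "tz": -1.6, "rx": 0, "ry": 0, "rz": 0, "claw": 1}, {"tx": 0, "ty": 0.05, "tz": -1.6, "rx": 0, "ry": 0, "rz": 0, "claw": 1}], "squeeze": 50}}

```text
time: 3.63
ee_pos: [445.0, 199.2, 93.2]
eef_rot: [3.134, 0.215, -0.003]
contact_force: [-6.1, -2.5, -3.3]
grip_width: 0.116
```

>>> {"method": "jog_arm", "body": {"increments": [{"tx": 0.01, "ty": 0, "tz": 0.2, "rx": 0, "ry": 0, "rz": 0, "claw": 1}, {"tx": 0.03, "ty": 0, "tz": 0.41, "rx": 0, "ry": 0, "rz": 0, "claw": 1}, {"tx": 0.08, "ty": 0.01, "tz": 0.81, "rx": 0, "ry": 0, "rz": 0, "claw": 1}, {"tx": 0.16, "ty": 0.02, "tz": 1.21, "rx": 0, "ry": 0, "rz": 0, "claw": 1}, {"tx": 0.24, "ty": 0.03, "tz": 1.61, "rx": 0, "ry": 0, "rz": 0, "claw": 1}, {"tx": 0.35, "ty": 0.05, "tz": 2.0, "rx": 0, "ry": 0, "rz": 0, "claw": 1}, {"tx": 0.48, "ty": 0.06, "tz": 2.4, "rx": 0, "ry": 0, "rz": 0, "claw": 1}, {"tx": 0.63, "ty": 0.08, "tz": 2.78, "rx": 0, "ry": 0, "rz": 0, "claw": 1}, {"tx": 0.8, "ty": 0.11, "tz": 3.15, "rx": 0, "ry": 0, "rz": 0, "claw": 1}, {"tx": 0.98, "ty": 0.13, "tz": 3.51, "rx": 0, "ry": 0, "rz": 0, "claw": 1}]}}

```text
time: 4.47
ee_pos: [473.6, 203.0, 199.5]
eef_rot: [3.134, 0.216, -0.006]
contact_force: [-9.0, -0.6, -1.3]
grip_width: 0.116
```

Run:
```python
from h import *
g=grab('side','side3.png'); o=telemetry.get_obs();print(o['ee_pos'],o['contact_force'],o['grip_width'])
cv2.imwrite('pics/side3z.png',cv2.resize(cv2.cvtColor(g['img'],4)[30:230,150:370],None,fx=3,fy=3))
```

```text
[474.68467112 203.20767584 201.38977114] [-14.40194397  -3.45413687   5.70469595] 0.11731236127290401
```

View pics/side3z.png

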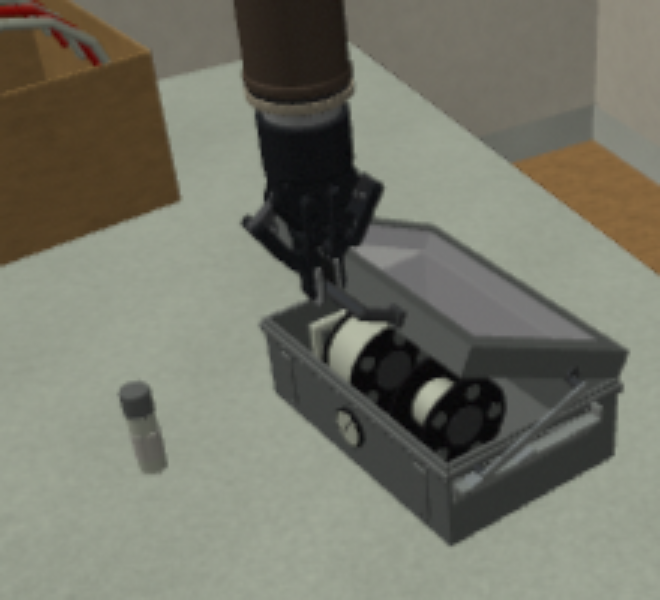

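>>> {"method": "jog_arm", "body": {"increments": [{"tx": 0.19, "ty": 0.02, "tz": 0.36, "rx": 0, "ry": 0, "rz": 0, "claw": 1}, {"tx": 0.4, "ty": 0.05, "tz": 0.7, "rx": 0, "ry": 0, "rz": 0, "claw": 1}, {"tx": 0.63, "ty": 0.08, "tz": 1.03, "rx": 0, "ry": 0, "rz": 0, "claw": 1}, {"tx": 0.88, "ty": 0.12, "tz": 1.35, "rx": 0, "ry": 0, "rz": 0, "claw": 1}, {"tx": 1.15, "ty": 0.15, "tz": 1.66, "rx": 0, "ry": 0, "rz": 0, "claw": 1}, {"tx": 1.43, "ty": 0.19, "tz": 1.95, "rx": 0, "ry": 0, "rz": 0, "claw": 1}, {"tx": 1.73, "ty": 0.23, "tz": 2.23, "rx": 0, "ry": 0, "rz": 0, "claw": 1}, {"tx": 2.04, "ty": 0.27, "tz": 2.49, "rx": 0, "ry": 0, "rz": 0, "claw": 1}, {"tx": 2.36, "ty": 0.32, "tz": 2.74, "rx": 0, "ry": 0, "rz": 0, "claw": 1}, {"tx": 2.36, "ty": 0.32, "tz": 2.74, "rx": 0, "ry": 0, "rz": 0, "claw": 1}]}}

```text
time: 5.35
ee_pos: [546.9, 213.1, 284.9]
eef_rot: [-3.132, -0.214, -0.002]
contact_force: [-15.9, -2.7, 18.4]
grip_width: 0.115
```

>>> {"method": "jog_arm", "body": {"increments": [{"tx": -0.06, "ty": 0, "tz": 0.1, "rx": 0, "ry": 0, "rz": 0, "claw": 1}, {"tx": 0.26, "ty": 0.04, "tz": 0.35, "rx": 0, "ry": 0, "rz": 0, "claw": 1}, {"tx": 0.6, "ty": 0.08, "tz": 0.56, "rx": 0, "ry": 0, "rz": 0, "claw": 1}, {"tx": 0.96, "ty": 0.13, "tz": 0.75, "rx": 0, "ry": 0, "rz": 0, "claw": 1}, {"tx": 1.33, "ty": 0.18, "tz": 0.93, "rx": 0, "ry": 0, "rz": 0, "claw": 1}, {"tx": 1.7, "ty": 0.23, "tz": 1.09, "rx": 0, "ry": 0, "rz": 0, "claw": 1}, {"tx": 2.08, "ty": 0.28, "tz": 1.23, "rx": 0, "ry": 0, "rz": 0, "claw": 1}, {"tx": 2.47, "ty": 0.33, "tz": 1.35, "rx": 0, "ry": 0, "rz": 0, "claw": 1}, {"tx": 2.47, "ty": 0.33, "tz": 1.35, "rx": 0, "ry": 0, "rz": 0, "claw": 1}, {"tx": 2.47, "ty": 0.33, "tz": 1.35, "rx": 0, "ry": 0, "rz": 0, "claw": 1}]}}

```text
time: 6.18
ee_pos: [621.9, 223.3, 323.5]
eef_rot: [-3.133, -0.215, -0.006]
contact_force: [-2.9, 0.0, 5.3]
grip_width: 0.115
```

Run:
```python
from h import *
g=grab('side','side4.png'); o=telemetry.get_obs();print(o['ee_pos'],o['contact_force'],o['grip_width'])
cv2.imwrite('pics/side4z.png',cv2.resize(cv2.cvtColor(g['img'],4)[0:220,200:390],None,fx=2.7,fy=2.7))
```

```text
[621.47103    223.2436356  323.36728981] [-2.42697695  1.00982666  5.97215188] 0.11343482993821989
```

View pics/side4z.png

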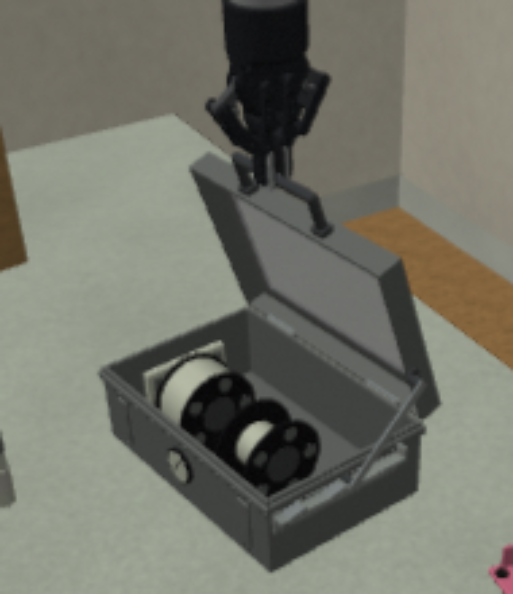

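>>> {"method": "jog_arm", "body": {"increments": [{"tx": 0.2, "ty": 0.03, "tz": 0.05, "rx": 0, "ry": 0, "rz": 0, "claw": 1}, {"tx": 0.4, "ty": 0.05, "tz": 0.1, "rx": 0, "ry": 0, "rz": 0, "claw": 1}, {"tx": 0.6, "ty": 0.08, "tz": 0.14, "rx": 0, "ry": 0, "rz": 0, "claw": 1}, {"tx": 0.8, "ty": 0.1, "tz": 0.17, "rx": 0, "ry": 0, "rz": 0, "claw": 1}, {"tx": 0.9, "ty": 0.12, "tz": 0.18, "rx": 0, "ry": 0, "rz": 0, "claw": 1}, {"tx": 0.9, "ty": 0.12, "tz": 0.18, "rx": 0, "ry": 0, "rz": 0, "claw": 1}, {"tx": 0.9, "ty": 0.12, "tz": 0.18, "rx": 0, "ry": 0, "rz": 0, "claw": 1}, {"tx": 0.9, "ty": 0.12, "tz": 0.18, "rx": 0, "ry": 0, "rz": 0, "claw": 1}, {"tx": 0.9, "ty": 0.12, "tz": 0.18, "rx": 0, "ry": 0, "rz": 0, "claw": 1}, {"tx": 0.9, "ty": 0.12, "tz": 0.18, "rx": 0, "ry": 0, "rz": 0, "claw": 1}]}}

```text
time: 7.07
ee_pos: [648.2, 226.9, 329.0]
eef_rot: [-3.133, -0.216, -0.005]
contact_force: [-2.5, 1.0, 8.7]
grip_width: 0.11
```

Run:
```python
from h import *
g=grab('side','side5.png'); o=telemetry.get_obs();print(o['ee_pos'],o['contact_force'],o['grip_width'])
cv2.imwrite('pics/side5z.png',cv2.resize(cv2.cvtColor(g['img'],4)[110:220,270:370],None,fx=5,fy=5,interpolation=2))
g=grab('scene','scene5.png')
cv2.imwrite('pics/scene5z.png',cv2.resize(cv2.cvtColor(g['img'],4)[100:300,310:510],None,fx=3,fy=3,interpolation=2))
```

```text
[648.13368115 226.87085225 328.99051433] [-3.59342888  0.18809199  8.56536312] 0.1106325463611684
```

View pics/side5z.png

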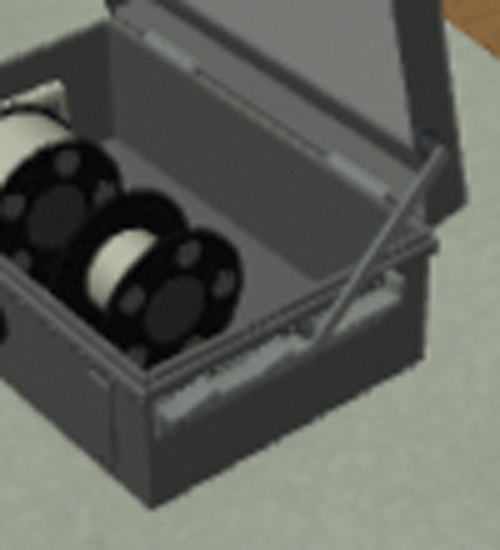

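View pics/scene5z.png

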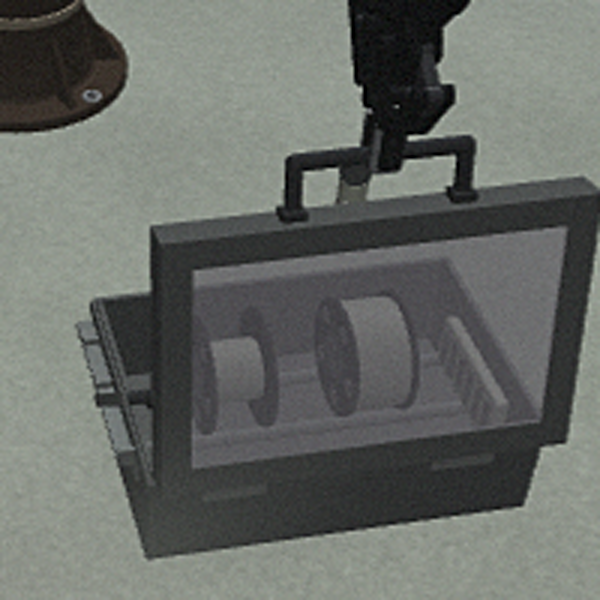

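>>> {"method": "jog_arm", "body": {"increments": [{"tx": -0.15, "ty": -0.02, "tz": -0.03, "rx": 0, "ry": 0, "rz": 0, "claw": 1}, {"tx": -0.3, "ty": -0.04, "tz": -0.06, "rx": 0, "ry": 0, "rz": 0, "claw": 1}, {"tx": -0.45, "ty": -0.06, "tz": -0.09, "rx": 0, "ry": 0, "rz": 0, "claw": 1}, {"tx": -0.6, "ty": -0.08, "tz": -0.13, "rx": 0, "ry": 0, "rz": 0, "claw": 1}, {"tx": -0.75, "ty": -0.1, "tz": -0.16, "rx": 0, "ry": 0, "rz": 0, "claw": 1}, {"tx": -0.9, "ty": -0.12, "tz": -0.2, "rx": 0, "ry": 0, "rz": 0, "claw": 1}, {"tx": -1.0, "ty": -0.13, "tz": -0.23, "rx": 0, "ry": 0, "rz": 0, "claw": 1}, {"tx": -1.1, "ty": -0.15, "tz": -0.26, "rx": 0, "ry": 0, "rz": 0, "claw": 1}, {"tx": -1.1, "ty": -0.15, "tz": -0.26, "rx": 0, "ry": 0, "rz": 0, "claw": 1}, {"tx": -1.1, "ty": -0.15, "tz": -0.26, "rx": 0, "ry": 0, "rz": 0, "claw": 1}]}}

```text
time: 8.0
ee_pos: [615.6, 222.4, 321.2]
eef_rot: [-3.133, -0.216, -0.007]
contact_force: [-2.0, 0.8, 7.6]
grip_width: 0.12
```

Run:
```python
from h import *
g=grab('side','side6.png'); o=telemetry.get_obs();print(o['ee_pos'],o['contact_force'],o['grip_width'])
cv2.imwrite('pics/side6z.png',cv2.resize(cv2.cvtColor(g['img'],4)[110:220,270:370],None,fx=5,fy=5,interpolation=2))
```

```text
[615.66638495 222.43962735 321.15935905] [-2.29589127  1.63310531  6.5753151 ] 0.11585279503392032
```

View pics/side6z.png

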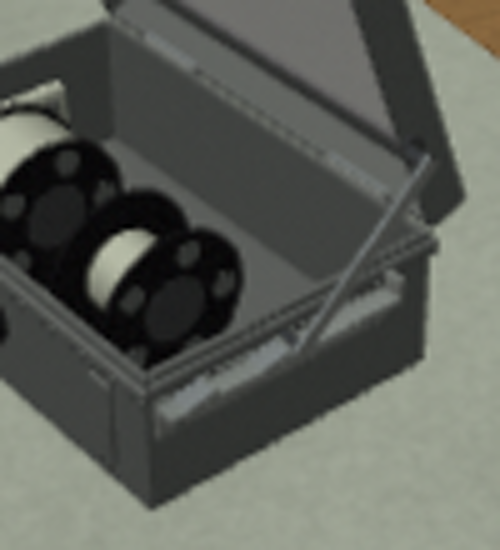

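>>> {"method": "jog_arm", "body": {"increments": [{"tx": -0.05, "ty": -0.01, "tz": -0.02, "rx": 0, "ry": 0, "rz": 0, "claw": 1}, {"tx": -0.1, "ty": -0.01, "tz": -0.04, "rx": 0, "ry": 0, "rz": 0, "claw": 1}, {"tx": -0.15, "ty": -0.02, "tz": -0.06, "rx": 0, "ry": 0, "rz": 0, "claw": 1}, {"tx": -0.2, "ty": -0.03, "tz": -0.08, "rx": 0, "ry": 0, "rz": 0, "claw": 1}, {"tx": -0.25, "ty": -0.03, "tz": -0.1, "rx": 0, "ry": 0, "rz": 0, "claw": 1}, {"tx": -0.25, "ty": -0.03, "tz": -0.1, "rx": 0, "ry": 0, "rz": 0, "claw": 1}, {"tx": -0.25, "ty": -0.03, "tz": -0.1, "rx": 0, "ry": 0, "rz": 0, "claw": 1}, {"tx": -0.25, "ty": -0.03, "tz": -0.1, "rx": 0, "ry": 0, "rz": 0, "claw": 1}, {"tx": -0.25, "ty": -0.03, "tz": -0.1, "rx": 0, "ry": 0, "rz": 0, "claw": 1}, {"tx": -0.25, "ty": -0.03, "tz": -0.1, "rx": 0, "ry": 0, "rz": 0, "claw": 1}]}}

```text
time: 8.88
ee_pos: [611.0, 221.8, 319.4]
eef_rot: [-3.132, -0.215, -0.017]
contact_force: [7.5, 1.4, 9.0]
grip_width: 0.111
```

Run:
```python
from h import *
from c import W
g=grab('side','side7.png'); o=telemetry.get_obs();print(o['ee_pos'],o['contact_force'],o['grip_width'])
for x in(-62,-10): print('foot',x,(proj(g,W(x,-165,80))-[270,110])*5)
cv2.imwrite('pics/side7z.png',cv2.resize(cv2.cvtColor(g['img'],4)[110:220,270:370],None,fx=5,fy=5,interpolation=2))
```

```text
glue base side [ 3.07592385e+02  3.05058933e+02 -1.13686838e-13] top [316.39175948 307.16327275  95.        ] scene top [316.96542462 310.09448274  95.        ]
winding top edges [-49.8914717   41.31881883]
winding top edges [-45.573633    86.02636711]
flange top [-48.96714417  30.93127223]
flange top [-25.23819116  88.20530853]
used flange top [-49.4045905  -85.46997955]
used flange top [-47.31580413 -32.8508276 ]
bar [446.25178551 197.95346439 107.        ] hinge [689.09959288 230.35628     95.5       ]
0 [446.3 198.  107.5] [0. 0. 0.]
0.1 [448.7 198.3 131.9] [0.08 0.01 0.81]
0.2 [453.5 198.9 155.9] [0.24 0.03 1.61]
0.3 [460.6 199.9 179.4] [0.48 0.06 2.4 ]
0.45 [475.6 201.9 212.9] [0.98 0.13 3.51]
0.6 [495.4 204.5 243.7] [1.64 0.22 4.54]
0.75 [519.5 207.7 271.3] [2.44 0.33 5.46]
0.9 [547.5 211.5 294.9] [3.37 0.45 6.25]
1.05 [578.6 215.6 314. ] [4.41 0.59 6.88]
1.2 [612.2 220.1 328.2] [5.53 0.74 7.36]
1.28 [630.9 222.6 333.7] [6.15 0.82 7.54]
1.35 [647.5 224.8 337.2] [6.71 0.9  7.66]
1.22 [616.8 220.7 329.7] [5.69 0.76 7.41]
[611.01727584 221.80058573 319.35710787] [7.75602798 2.04749888 8.02160213] 0.11581156470315482
foot -62 [216.90760066 376.60448328]
foot -10 [291.44910287 337.20921326]
```

View pics/side7z.png

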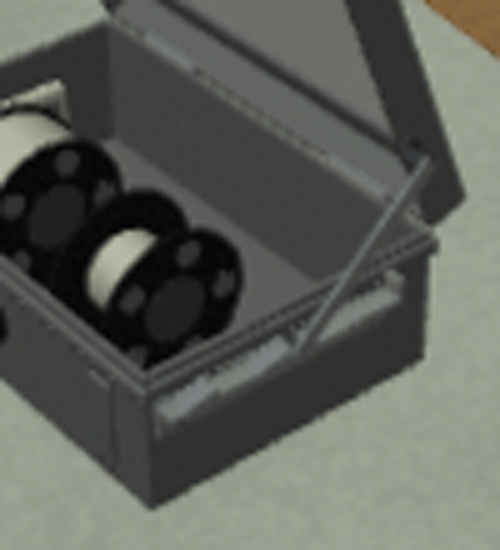

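The x force reversed from −2 to +7.5 N and the foot is at (300,345), against a predicted upper notch of (291,337). The stay is carrying the lid, so I'll release and rise.

>>> {"method": "jog_arm", "body": {"increments": [{"tx": 0.1, "ty": 0.01, "tz": 0.03, "rx": 0, "ry": 0, "rz": 0, "claw": 1}, {"tx": 0.1, "ty": 0.01, "tz": 0.03, "rx": 0, "ry": 0, "rz": 0, "claw": 0.3}, {"tx": 0.1, "ty": 0.01, "tz": 0.03, "rx": 0, "ry": 0, "rz": 0, "claw": 0.3}, {"tx": 0.1, "ty": 0.01, "tz": 0.03, "rx": 0, "ry": 0, "rz": 0, "claw": 0.3}, {"tx": 0.1, "ty": 0.01, "tz": 0.03, "rx": 0, "ry": 0, "rz": 0, "claw": 0.3}, {"tx": 0.1, "ty": 0.01, "tz": 0.3, "rx": 0, "ry": 0, "rz": 0, "claw": 0.3}, {"tx": 0.1, "ty": 0.01, "tz": 0.8, "rx": 0, "ry": 0, "rz": 0, "claw": 0.3}, {"tx": 0.1, "ty": 0.01, "tz": 1.4, "rx": 0, "ry": 0, "rz": 0, "claw": 0.3}, {"tx": 0.1, "ty": 0.01, "tz": 2, "rx": 0, "ry": 0, "rz": 0, "claw": 0.3}, {"tx": 0.1, "ty": 0.01, "tz": 2, "rx": 0, "ry": 0, "rz": 0, "claw": 0.3}]}}

```text
time: 9.77
ee_pos: [611.2, 221.5, 380.2]
eef_rot: [-3.133, -0.215, -0.008]
contact_force: [0.5, -0.1, 1.1]
grip_width: 0.348
```

```bash
sed -i 's/^print/#print/; s/: print/: pass #print/; s/; print(a,p/; #print(a,p/' c.py
python3 - <<'E'
from h import *
g=grab('side','side8.png'); o=telemetry.get_obs();print(o['ee_pos'],o['contact_force'],o['grip_width'])
cv2.imwrite('pics/side8z.png',cv2.resize(cv2.cvtColor(g['img'],4)[40:220,230:370],None,fx=4,fy=4,interpolation=2)[:600])
E
```

```text
[610.85682726 221.45152683 378.38930959] [-0.65529719  0.49891097 -0.1616559 ] 0.35120991212248415
```

View pics/side8z.png

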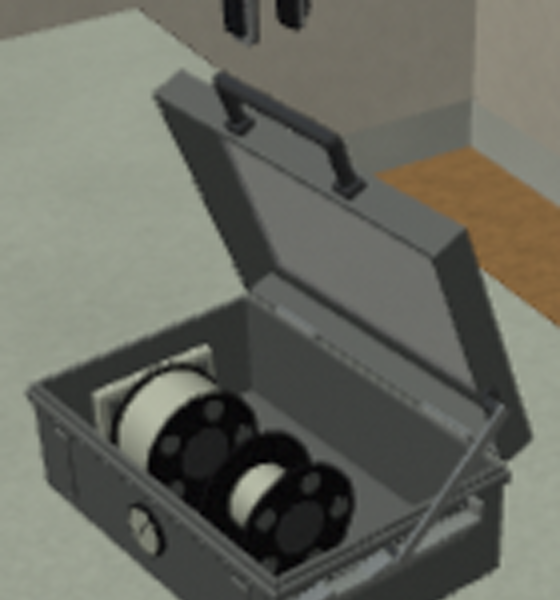

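>>> {"method": "jog_arm", "body": {"increments": [{"tx": -0.8, "ty": 0.1, "tz": 0, "rx": 0, "ry": 0, "rz": 6, "claw": 0.3}, {"tx": -1.6, "ty": 0.3, "tz": 0, "rx": 0, "ry": 0, "rz": 12, "claw": -1}, {"tx": -2.4, "ty": 0.5, "tz": 0, "rx": 0, "ry": 0, "rz": 18, "claw": -1}, {"tx": -3.2, "ty": 0.7, "tz": 0, "rx": 0, "ry": 0, "rz": 24, "claw": -1}, {"tx": -4, "ty": 1, "tz": 0, "rx": 0, "ry": 0, "rz": 30, "claw": -1}, {"tx": -4.67, "ty": 1.34, "tz": 0, "rx": 0, "ry": 0, "rz": 36, "claw": -1}, {"tx": -4.67, "ty": 1.34, "tz": -0.5, "rx": 0, "ry": 0, "rz": 42, "claw": -1}, {"tx": -4.67, "ty": 1.34, "tz": -1, "rx": 0, "ry": 0, "rz": 48, "claw": -1}, {"tx": -4.67, "ty": 1.34, "tz": -1.5, "rx": 0, "ry": 0, "rz": 54, "claw": -1}, {"tx": -4.67, "ty": 1.34, "tz": -2, "rx": 0, "ry": 0, "rz": 60, "claw": -1}]}}

```text
time: 10.65
ee_pos: [469.3, 261.5, 314.8]
eef_rot: [-2.602, -1.761, 0.001]
contact_force: [-0.3, 0.3, 0.3]
grip_width: 1.004
```

>>> {"method": "jog_arm", "body": {"increments": [{"tx": 0, "ty": 0, "tz": -0.3, "rx": 0, "ry": 0, "rz": 6, "claw": -1}, {"tx": 0, "ty": 0, "tz": -0.6, "rx": 0, "ry": 0, "rz": 12, "claw": -1}, {"tx": 0, "ty": 0, "tz": -0.9, "rx": 0, "ry": 0, "rz": 18, "claw": -1}, {"tx": 0, "ty": 0, "tz": -1.2, "rx": 0, "ry": 0, "rz": 24, "claw": -1}, {"tx": 0, "ty": 0, "tz": -1.5, "rx": 0, "ry": 0, "rz": 30, "claw": -1}, {"tx": 0, "ty": 0, "tz": -1.8, "rx": 0, "ry": 0, "rz": 30, "claw": -1}, {"tx": 0, "ty": 0, "tz": -2, "rx": 0, "ry": 0, "rz": 30, "claw": -1}, {"tx": 0, "ty": 0, "tz": -2, "rx": 0, "ry": 0, "rz": 30, "claw": -1}, {"tx": 0, "ty": 0, "tz": -2, "rx": 0, "ry": 0, "rz": 30, "claw": -1}, {"tx": 0, "ty": 0, "tz": -2, "rx": 0, "ry": 0, "rz": 30, "claw": -1}]}}

```text
time: 11.48
ee_pos: [470.1, 261.8, 256.3]
eef_rot: [2.066, 2.367, 0.001]
contact_force: [-0.1, 0.3, -0.2]
grip_width: 1.0
```

Run:
```python
from h import *
g=grab('wrist','wrist9.png'); o=telemetry.get_obs();print(o['ee_pos'],o['eef_rot'],o['joint_pos'],o['contact_force'],o['grip_width'])
```

```text
[470.16303395 261.85108033 256.40634843] [2.06525628e+00 2.36707718e+00 1.27649499e-03] [-0.69587058  0.27026852  0.11244368  1.75677071 -0.03338278  1.11556173
  1.13395753] [-0.37339305 -0.07521468  0.28132899] 1.0019238070583694
```

View pics/wrist9.png

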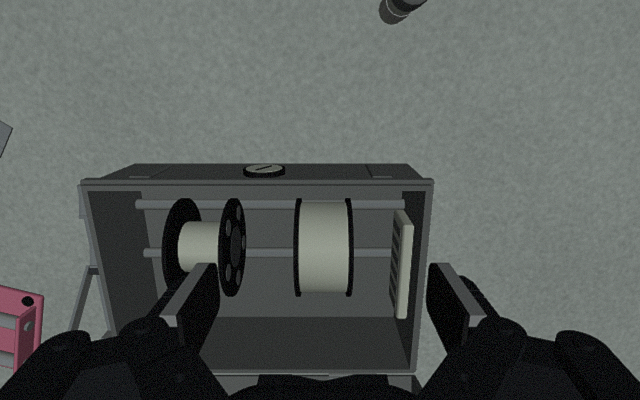

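Run:
```python
from h import *
from c import *
g=load('wrist9.png')
o,dd=ray(g,320,200); print('cam',o,dd,'chest',Cf(o))
for n,y in(('full',60),('used',-60)): print(n,proj(g,W(-29,y,113)))
for p in [(82,184),(432,184)]: print('front rim corners',Cf(onz(g,*p,95)))
print('rods', [Cf(onz(g,*p,22)) for p in [(270,203),(270,251)]])
for p in [(296,200),(351,200),(296,294),(353,294)]: print(p,Cf(onz(g,*p,113)),Cf(onz(g,*p,105)))
```

```text
cam [394.42293806 251.59884683 399.10595927] [ 0.30361667  0.03438757 -0.95220839] chest [-186.77861439   60.02883301]
full [321.91862649 270.02636655]
used [188.1456993  269.63868498]
front rim corners [-103.35369045 -151.85667857]
front rim corners [-104.35303361  156.86187628]
rods [array([-62.10711125,   2.01567387]), array([-3.37375236, -0.39924511])]
(296, 200) [-94.92167043  38.00632506] [-92.35319701  37.39053899]
(351, 200) [-95.07157486  84.29502201] [-92.50729302  84.97354514]
(296, 294) [-4.27498857 36.26950409] [ 0.82811732 35.60515361]
(353, 294) [-4.44495194 88.60523253] [ 0.65340149 89.40427634]
```

>>> {"method": "jog_arm", "body": {"increments": [{"tx": 0, "ty": 0, "tz": 0, "rx": 0.5, "ry": -3.7, "rz": 0, "claw": -1}, {"tx": 0.4, "ty": 0.07, "tz": -0.3, "rx": 1, "ry": -7.5, "rz": 0, "claw": -1}, {"tx": 0.8, "ty": 0.14, "tz": -0.7, "rx": 1.5, "ry": -11.2, "rz": 0, "claw": -1}, {"tx": 1.2, "ty": 0.2, "tz": -1.1, "rx": 2, "ry": -14.9, "rz": 0, "claw": -1}, {"tx": 1.6, "ty": 0.26, "tz": -1.5, "rx": 2, "ry": -14.9, "rz": 0, "claw": -1}, {"tx": 2, "ty": 0.33, "tz": -1.9, "rx": 2, "ry": -14.9, "rz": 0, "claw": -1}, {"tx": 2.4, "ty": 0.4, "tz": -2.3, "rx": 2, "ry": -14.9, "rz": 0, "claw": -1}, {"tx": 2.75, "ty": 0.45, "tz": -2.7, "rx": 2, "ry": -14.9, "rz": 0, "claw": -1}, {"tx": 2.75, "ty": 0.45, "tz": -3, "rx": 2, "ry": -14.9, "rz": 0, "claw": -1}, {"tx": 2.75, "ty": 0.45, "tz": -3, "rx": 2, "ry": -14.9, "rz": 0, "claw": -1}], "squeeze": 70}}

```text
time: 12.37
ee_pos: [551.6, 274.6, 164.2]
eef_rot: [1.942, 2.227, 0.289]
contact_force: [-0.8, -0.4, 0.2]
grip_width: 1.002
```

Run:
```python
from h import *
from c import *
g=grab('wrist','wrist10.png'); o=telemetry.get_obs();print(o['ee_pos'],o['eef_rot'],o['contact_force'],o['grip_width'])
print(Cf(o['ee_pos']),proj(g,o['ee_pos']),[proj(g,W(-31.5,62.5+s,113)) for s in(-27,27)])
s=grab('side','side10.png')
```

```text
[551.56179703 274.7592811  165.15324667] [1.94192729 2.22741835 0.29012572] [-0.71693022  0.32603373 -0.43506271] 1.0000031602678399
[-27.95701997  62.20319713] [322.67812736 266.70323829] [array([275.30896702, 197.01049678]), array([371.53409543, 197.43283807])]
```

View pics/wrist10.png

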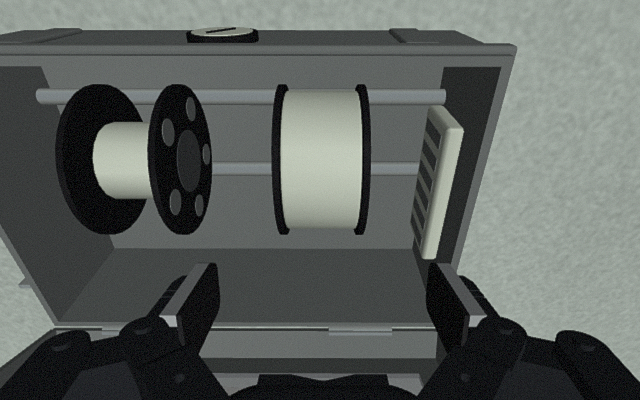

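View pics/side10.png

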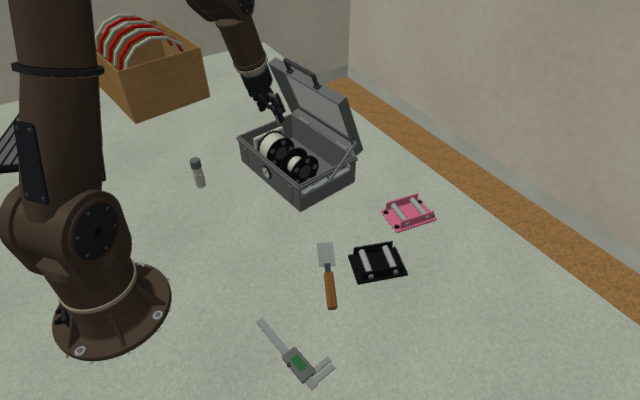

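Lid propped and arm clear. The full spool's flanges span columns 272–370 at row 197, against a predicted 275–371. I'll descend and grip.

>>> {"method": "jog_arm", "body": {"increments": [{"tx": 0.02, "ty": -0.03, "tz": -0.5, "rx": 0, "ry": 0, "rz": 0, "claw": -1}, {"tx": 0.02, "ty": -0.03, "tz": -1, "rx": 0, "ry": 0, "rz": 0, "claw": -1}, {"tx": 0.02, "ty": -0.03, "tz": -1.5, "rx": 0, "ry": 0, "rz": 0, "claw": -1}, {"tx": 0.02, "ty": -0.03, "tz": -2, "rx": 0, "ry": 0, "rz": 0, "claw": -1}, {"tx": 0.02, "ty": -0.03, "tz": -2.4, "rx": 0, "ry": 0, "rz": 0, "claw": -1}, {"tx": 0.02, "ty": -0.03, "tz": -2.8, "rx": 0, "ry": 0, "rz": 0, "claw": -1}, {"tx": 0.02, "ty": -0.03, "tz": -3.1, "rx": 0, "ry": 0, "rz": 0, "claw": -1}, {"tx": 0.02, "ty": -0.03, "tz": -3.3, "rx": 0, "ry": 0, "rz": 0, "claw": -1}, {"tx": 0.02, "ty": -0.03, "tz": -3.3, "rx": 0, "ry": 0, "rz": 0, "claw": -1}, {"tx": 0.02, "ty": -0.03, "tz": -3.3, "rx": 0, "ry": 0, "rz": 0, "claw": -1}]}}

```text
time: 13.3
ee_pos: [553.1, 274.4, 67.4]
eef_rot: [1.941, 2.227, 0.293]
contact_force: [0.3, -0.4, 0.2]
grip_width: 1.0
```

>>> {"method": "jog_arm", "body": {"increments": [{"tx": 0, "ty": 0, "tz": 0, "rx": 0, "ry": 0, "rz": 0, "claw": 1}, {"tx": 0, "ty": 0, "tz": 0, "rx": 0, "ry": 0, "rz": 0, "claw": 1}, {"tx": 0, "ty": 0, "tz": 0, "rx": 0, "ry": 0, "rz": 0, "claw": 1}, {"tx": 0, "ty": 0, "tz": 0, "rx": 0, "ry": 0, "rz": 0, "claw": 1}, {"tx": 0, "ty": 0, "tz": 0, "rx": 0, "ry": 0, "rz": 0, "claw": 1}, {"tx": 0, "ty": 0, "tz": 0, "rx": 0, "ry": 0, "rz": 0, "claw": 1}, {"tx": 0, "ty": 0, "tz": 0, "rx": 0, "ry": 0, "rz": 0, "claw": 1}, {"tx": 0, "ty": 0, "tz": 0, "rx": 0, "ry": 0, "rz": 0, "claw": 1}, {"tx": 0, "ty": 0, "tz": 0, "rx": 0, "ry": 0, "rz": 0, "claw": 1}, {"tx": 0, "ty": 0, "tz": 0, "rx": 0, "ry": 0, "rz": 0, "claw": 1}], "squeeze": 70}}

```text
time: 14.13
ee_pos: [553.4, 274.7, 67.7]
eef_rot: [1.941, 2.227, 0.295]
contact_force: [-2.1, -0.1, 6.9]
grip_width: 0.623
```

Run:
```python
from h import *
from c import *
g=grab('wrist','wrist11.png'); o=telemetry.get_obs();print(o['ee_pos'],o['eef_rot'],o['contact_force'],o['grip_width'])
```

```text
[553.3646333  274.67146683  67.71411909] [1.94058124 2.22707345 0.29496885] [-2.30888242 -0.54509745  5.50600923] 0.6253337735612854
```

View pics/wrist11.png

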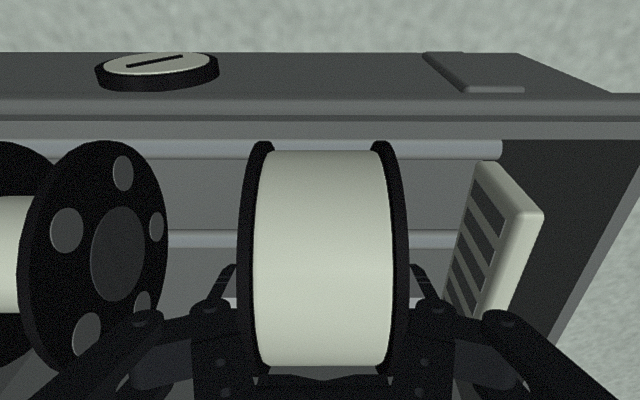

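>>> {"method": "jog_arm", "body": {"increments": [{"tx": 0, "ty": 0, "tz": 0.2, "rx": 0, "ry": 0, "rz": 0, "claw": 1}, {"tx": 0, "ty": 0, "tz": 0.5, "rx": 0, "ry": 0, "rz": 0, "claw": 1}, {"tx": 0, "ty": 0, "tz": 1, "rx": 0, "ry": 0, "rz": 0, "claw": 1}, {"tx": 0, "ty": 0, "tz": 1.6, "rx": 0, "ry": 0, "rz": 0, "claw": 1}, {"tx": -0.1, "ty": 0, "tz": 2.2, "rx": 0, "ry": 0, "rz": 0, "claw": 1}, {"tx": -0.2, "ty": 0, "tz": 2.8, "rx": 0, "ry": 0, "rz": 0, "claw": 1}, {"tx": -0.5, "ty": 0, "tz": 3.4, "rx": 0, "ry": 0, "rz": 0, "claw": 1}, {"tx": -0.8, "ty": 0, "tz": 4, "rx": 0, "ry": 0, "rz": 0, "claw": 1}, {"tx": -1.2, "ty": 0, "tz": 4.5, "rx": 0, "ry": 0, "rz": 0, "claw": 1}, {"tx": -1.6, "ty": 0, "tz": 5, "rx": 0, "ry": 0, "rz": 0, "claw": 1}]}}

```text
time: 15.02
ee_pos: [504.2, 273.6, 218.1]
eef_rot: [1.942, 2.227, 0.292]
contact_force: [1.0, 0.5, -3.9]
grip_width: 0.623
```

Run:
```python
from h import *
g=grab('side','side12.png'); o=telemetry.get_obs();print(o['ee_pos'],o['contact_force'],o['grip_width'])
```

```text
[503.03493569 274.75893141 220.74499304] [-3.65518766  0.07351729 -2.47317109] 0.6235759393264588
```

View pics/side12.png

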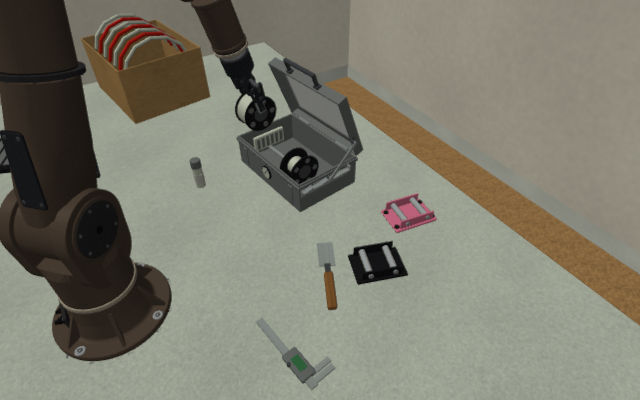

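>>> {"method": "jog_arm", "body": {"increments": [{"tx": -0.1, "ty": -0.5, "tz": 0, "rx": 0, "ry": 0, "rz": -1, "claw": 1}, {"tx": -0.1, "ty": -1.2, "tz": 0, "rx": 0, "ry": 0, "rz": -2, "claw": 1}, {"tx": -0.1, "ty": -2, "tz": 0, "rx": 0, "ry": 0, "rz": -4, "claw": 1}, {"tx": -0.1, "ty": -2.9, "tz": 0, "rx": 0, "ry": 0, "rz": -6, "claw": 1}, {"tx": -0.1, "ty": -3.8, "tz": 0, "rx": 0, "ry": 0, "rz": -8, "claw": 1}, {"tx": -0.1, "ty": -4.7, "tz": 0, "rx": 0, "ry": 0, "rz": -10, "claw": 1}, {"tx": -0.1, "ty": -5.6, "tz": 0, "rx": 0, "ry": 0, "rz": -12, "claw": 1}, {"tx": -0.1, "ty": -6.5, "tz": 0, "rx": 0, "ry": 0, "rz": -14, "claw": 1}, {"tx": -0.1, "ty": -7.4, "tz": 0, "rx": 0, "ry": 0, "rz": -16, "claw": 1}, {"tx": -0.1, "ty": -8.3, "tz": 0, "rx": 0, "ry": 0, "rz": -18, "claw": 1}]}}

```text
time: 15.9
ee_pos: [500.7, 21.0, 216.3]
eef_rot: [2.253, 1.873, 0.244]
contact_force: [-0.1, 0.3, -4.2]
grip_width: 0.624
```

>>> {"method": "jog_arm", "body": {"increments": [{"tx": 0.2, "ty": -0.9, "tz": 0, "rx": 0, "ry": 0, "rz": -1, "claw": 1}, {"tx": 0.5, "ty": -1.8, "tz": 0, "rx": 0, "ry": 0, "rz": -2, "claw": 1}, {"tx": 0.8, "ty": -2.7, "tz": 0, "rx": 0, "ry": 0, "rz": -3, "claw": 1}, {"tx": 1.1, "ty": -3.6, "tz": 0, "rx": 0, "ry": 0, "rz": -4, "claw": 1}, {"tx": 1.4, "ty": -4.5, "tz": 0, "rx": 0, "ry": 0, "rz": -5, "claw": 1}, {"tx": 1.7, "ty": -5.4, "tz": 0, "rx": 0, "ry": 0, "rz": -6, "claw": 1}, {"tx": 2, "ty": -6.2, "tz": 0, "rx": 0, "ry": 0, "rz": -7, "claw": 1}, {"tx": 2.2, "ty": -6.8, "tz": 0, "rx": 0, "ry": 0, "rz": -8, "claw": 1}, {"tx": 2.35, "ty": -7.4, "tz": 0, "rx": 0, "ry": 0, "rz": -8.6, "claw": 1}, {"tx": 2.35, "ty": -7.8, "tz": 0, "rx": 0, "ry": 0, "rz": -8.6, "claw": 1}]}}

```text
time: 16.73
ee_pos: [570.9, -213.5, 216.2]
eef_rot: [2.378, 1.693, 0.219]
contact_force: [-0.1, -0.7, -4.0]
grip_width: 0.626
```

Run:
```python
from h import *
from scipy.spatial.transform import Rotation as Ro
g=grab('side','side13.png');grab('wrist','wrist13.png');grab('scene','scene13.png'); o=telemetry.get_obs();print(o['ee_pos'],o['contact_force'],o['grip_width']); print(Ro.from_rotvec(o['eef_rot']).as_matrix().round(3))
```

```text
[ 570.25576083 -212.11331098  216.14694749] [-0.63776711  0.27564572 -4.18172668] 0.6275206137161791
[[ 0.327  0.913  0.243]
 [ 0.945 -0.316 -0.086]
 [-0.002  0.258 -0.966]]
```

View pics/wrist13.png

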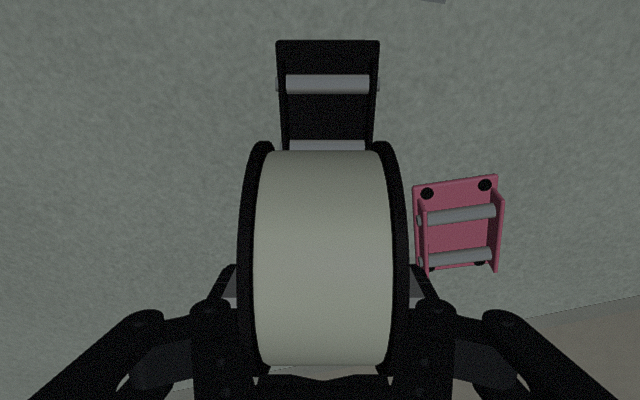

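View pics/side13.png

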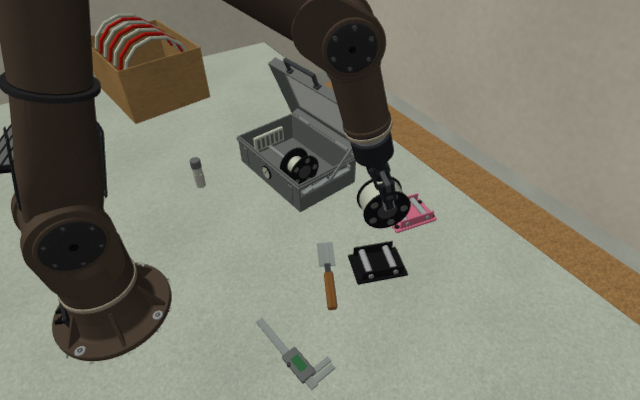

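View pics/scene13.png

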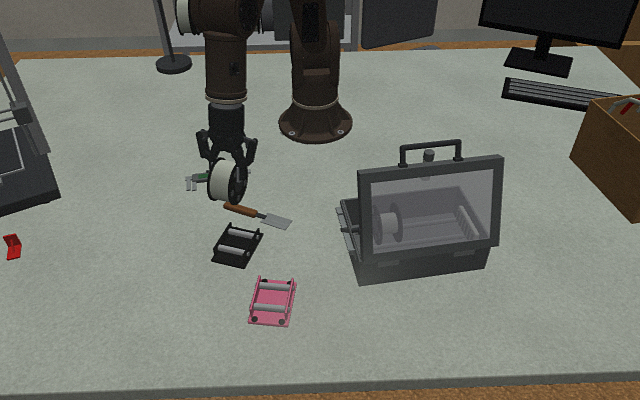

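Run:
```python
from h import *
g=load('wrist13.png')
t=np.radians(-19); ex=np.array([np.cos(t),np.sin(t)]); ey=np.array([-np.sin(t),np.cos(t)])
c=np.array([571,-213.5])
def C(u,v,z): q=onz(g,u,v,z)[:2]-c; return (q@ex).round(1),(q@ey).round(1)
print('base front corners',C(276,41,8),C(380,41,8))
print('roller1 inner ends',C(286,83,22),C(370,83,22),'axles',C(276,84,22),C(380,84,22))
print('roller2 front edge', C(290,143,26), C(364,143,26))
print('roller1 front/rear edges', C(328,75,25),C(328,94,22))
print('sp top edges', (onz(g,240,250,266-50)))
```

```text
base front corners (np.float64(-60.9), np.float64(-42.0)) (np.float64(-60.6), np.float64(46.0))
roller1 inner ends (np.float64(-29.5), np.float64(-34.2)) (np.float64(-29.3), np.float64(38.1)) axles (np.float64(-28.7), np.float64(-42.8)) (np.float64(-28.4), np.float64(46.8))
roller2 front edge (np.float64(24.5), np.float64(-33.2)) (np.float64(24.6), np.float64(35.8))
roller1 front/rear edges (np.float64(-36.8), np.float64(1.9)) (np.float64(-19.9), np.float64(2.0))
sp top edges [ 550.40008349 -246.57656144  216.        ]
```

>>> {"method": "jog_arm", "body": {"increments": [{"tx": 0.05, "ty": -0.05, "tz": -0.3, "rx": 0, "ry": 0, "rz": 0, "claw": 1}, {"tx": 0.1, "ty": -0.1, "tz": -0.8, "rx": 0, "ry": 0, "rz": 0, "claw": 1}, {"tx": 0.15, "ty": -0.15, "tz": -1.4, "rx": 0, "ry": 0, "rz": 0, "claw": 1}, {"tx": 0.15, "ty": -0.15, "tz": -2, "rx": 0, "ry": 0, "rz": 0, "claw": 1}, {"tx": 0.15, "ty": -0.15, "tz": -2.6, "rx": 0, "ry": 0, "rz": 0, "claw": 1}, {"tx": 0.15, "ty": -0.15, "tz": -3, "rx": 0, "ry": 0, "rz": 0, "claw": 1}, {"tx": 0.15, "ty": -0.15, "tz": -3.2, "rx": 0, "ry": 0, "rz": 0, "claw": 1}, {"tx": 0.15, "ty": -0.15, "tz": -3.2, "rx": 0, "ry": 0, "rz": 0, "claw": 1}, {"tx": 0.15, "ty": -0.15, "tz": -3.2, "rx": 0, "ry": 0, "rz": 0, "claw": 1}, {"tx": 0.15, "ty": -0.15, "tz": -3.2, "rx": 0, "ry": 0, "rz": 0, "claw": 1}]}}

```text
time: 17.72
ee_pos: [577.5, -213.3, 121.7]
eef_rot: [2.372, 1.7, 0.224]
contact_force: [0.1, 0.5, -3.2]
grip_width: 0.623
```

Run:
```python
from h import *
g=grab('side','side14.png');s=grab('scene','scene14.png'); o=telemetry.get_obs();print(o['ee_pos'],o['contact_force'],o['grip_width'])
a=cv2.cvtColor(g['img'],4)[170:290,330:430];b=cv2.cvtColor(s['img'],4)[170:290,190:290]
cv2.imwrite('pics/z14.png',cv2.resize(np.hstack([a,b]),None,fx=4,fy=4,interpolation=2))
```

```text
[ 577.65395679 -213.35068073  121.90562807] [ 0.40413811  0.20415067 -5.34224406] 0.624568038387394
```

View pics/z14.png

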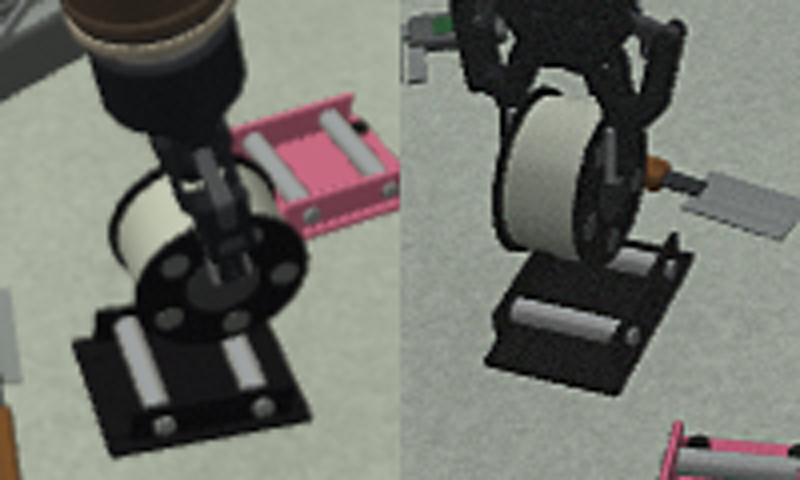

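>>> {"method": "jog_arm", "body": {"increments": [{"tx": -0.02, "ty": -0.02, "tz": -0.25, "rx": 0, "ry": 0, "rz": 0, "claw": 1}, {"tx": -0.02, "ty": -0.02, "tz": -0.5, "rx": 0, "ry": 0, "rz": 0, "claw": 1}, {"tx": -0.02, "ty": -0.02, "tz": -0.75, "rx": 0, "ry": 0, "rz": 0, "claw": 1}, {"tx": -0.02, "ty": -0.02, "tz": -0.95, "rx": 0, "ry": 0, "rz": 0, "claw": 1}, {"tx": -0.02, "ty": -0.02, "tz": -1.1, "rx": 0, "ry": 0, "rz": 0, "claw": 1}, {"tx": -0.02, "ty": -0.02, "tz": -1.2, "rx": 0, "ry": 0, "rz": 0, "claw": 1}, {"tx": -0.02, "ty": -0.02, "tz": -1.3, "rx": 0, "ry": 0, "rz": 0, "claw": 1}, {"tx": -0.02, "ty": -0.02, "tz": -1.4, "rx": 0, "ry": 0, "rz": 0, "claw": 1}, {"tx": -0.02, "ty": -0.02, "tz": -1.4, "rx": 0, "ry": 0, "rz": 0, "claw": 1}, {"tx": -0.02, "ty": -0.02, "tz": -1.4, "rx": 0, "ry": 0, "rz": 0, "claw": 1}]}}

```text
time: 18.65
ee_pos: [576.4, -213.9, 78.9]
eef_rot: [2.373, 1.701, 0.223]
contact_force: [0.6, -0.4, -3.6]
grip_width: 0.627
```

Run:
```python
from h import *
g=grab('side','side15.png');s=grab('scene','scene15.png'); o=telemetry.get_obs();print(o['ee_pos'],o['contact_force'],o['grip_width'])
a=cv2.cvtColor(g['img'],4)[180:300,330:430];b=cv2.cvtColor(s['img'],4)[170:290,190:290]
cv2.imwrite('pics/z15.png',cv2.resize(np.hstack([a,b]),None,fx=4,fy=4,interpolation=2))
```

```text
[ 576.6562945  -213.93989679   79.21829202] [ 0.77219367  0.74319075 -5.39160101] 0.624733500948795
```

View pics/z15.png

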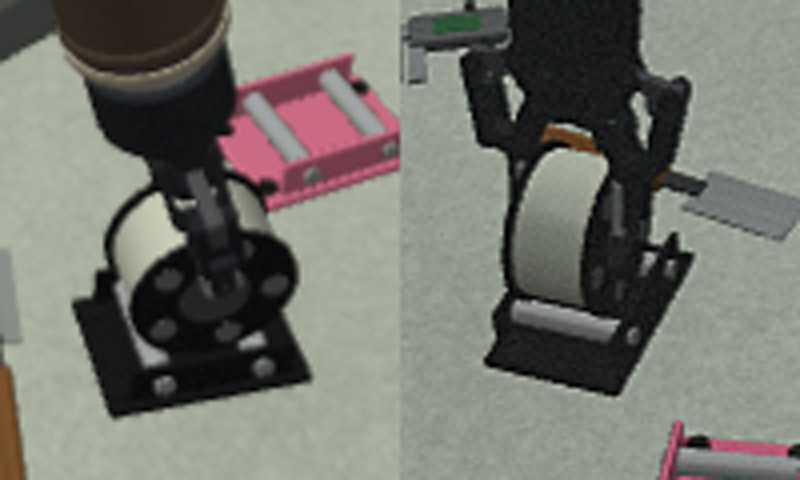

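>>> {"method": "jog_arm", "body": {"increments": [{"tx": 0, "ty": 0, "tz": -0.03, "rx": 0, "ry": 0, "rz": 0, "claw": 1}, {"tx": 0, "ty": 0, "tz": -0.06, "rx": 0, "ry": 0, "rz": 0, "claw": 1}, {"tx": 0, "ty": 0, "tz": -0.09, "rx": 0, "ry": 0, "rz": 0, "claw": 1}, {"tx": 0, "ty": 0, "tz": -0.12, "rx": 0, "ry": 0, "rz": 0, "claw": 1}, {"tx": 0, "ty": 0, "tz": -0.14, "rx": 0, "ry": 0, "rz": 0, "claw": 1}, {"tx": 0, "ty": 0, "tz": -0.14, "rx": 0, "ry": 0, "rz": 0, "claw": 1}, {"tx": 0, "ty": 0, "tz": -0.14, "rx": 0, "ry": 0, "rz": 0, "claw": 1}, {"tx": 0, "ty": 0, "tz": -0.14, "rx": 0, "ry": 0, "rz": 0, "claw": 1}, {"tx": 0, "ty": 0, "tz": -0.14, "rx": 0, "ry": 0, "rz": 0, "claw": 1}, {"tx": 0, "ty": 0, "tz": -0.14, "rx": 0, "ry": 0, "rz": 0, "claw": 1}]}}

```text
time: 19.58
ee_pos: [576.4, -213.8, 76.0]
eef_rot: [2.373, 1.7, 0.225]
contact_force: [-8.8, 2.9, 15.3]
grip_width: 0.625
```

>>> {"method": "jog_arm", "body": {"increments": [{"tx": -0.03, "ty": 0.01, "tz": 0, "rx": 0, "ry": 0, "rz": 0, "claw": 1}, {"tx": -0.06, "ty": 0.02, "tz": 0, "rx": 0, "ry": 0, "rz": 0, "claw": 1}, {"tx": -0.06, "ty": 0.02, "tz": -0.02, "rx": 0, "ry": 0, "rz": 0, "claw": 1}, {"tx": -0.06, "ty": 0.02, "tz": -0.02, "rx": 0, "ry": 0, "rz": 0, "claw": 1}, {"tx": -0.06, "ty": 0.02, "tz": -0.02, "rx": 0, "ry": 0, "rz": 0, "claw": 1}, {"tx": -0.06, "ty": 0.02, "tz": -0.02, "rx": 0, "ry": 0, "rz": 0, "claw": 1}, {"tx": -0.06, "ty": 0.02, "tz": -0.02, "rx": 0, "ry": 0, "rz": 0, "claw": 1}, {"tx": -0.06, "ty": 0.02, "tz": -0.02, "rx": 0, "ry": 0, "rz": 0, "claw": 1}, {"tx": -0.06, "ty": 0.02, "tz": -0.02, "rx": 0, "ry": 0, "rz": 0, "claw": 1}, {"tx": -0.06, "ty": 0.02, "tz": -0.02, "rx": 0, "ry": 0, "rz": 0, "claw": 1}], "squeeze": 40}}

```text
time: 20.42
ee_pos: [576.0, -213.7, 75.9]
eef_rot: [2.371, 1.699, 0.227]
contact_force: [-4.6, 1.8, 13.0]
grip_width: 0.627
```

Supported on both rollers, with 13 N up on the tool. I'll open gradually.

>>> {"method": "jog_arm", "body": {"increments": [{"tx": 0, "ty": 0, "tz": 0, "rx": 0, "ry": 0, "rz": 0, "claw": -0.3}, {"tx": 0, "ty": 0, "tz": 0, "rx": 0, "ry": 0, "rz": 0, "claw": -0.4}, {"tx": 0, "ty": 0, "tz": 0, "rx": 0, "ry": 0, "rz": 0, "claw": -0.6}, {"tx": 0, "ty": 0, "tz": 0, "rx": 0, "ry": 0, "rz": 0, "claw": -0.8}, {"tx": 0, "ty": 0, "tz": 0, "rx": 0, "ry": 0, "rz": 0, "claw": -1}, {"tx": 0, "ty": 0, "tz": 0, "rx": 0, "ry": 0, "rz": 0, "claw": -1}, {"tx": 0, "ty": 0, "tz": 0, "rx": 0, "ry": 0, "rz": 0, "claw": -1}, {"tx": 0, "ty": 0, "tz": 0, "rx": 0, "ry": 0, "rz": 0, "claw": -1}, {"tx": 0, "ty": 0, "tz": 0, "rx": 0, "ry": 0, "rz": 0, "claw": -1}, {"tx": 0, "ty": 0, "tz": 0, "rx": 0, "ry": 0, "rz": 0, "claw": -1}]}}

```text
time: 21.25
ee_pos: [574.6, -213.3, 74.1]
eef_rot: [2.373, 1.701, 0.223]
contact_force: [-0.3, 0.6, -0.1]
grip_width: 0.998
```

Run:
```python
from h import *
g=grab('wrist','wrist16.png');o=telemetry.get_obs();print(o['ee_pos'],o['contact_force'],o['grip_width'])
```

```text
[ 574.62594815 -213.25687226   74.13235247] [-0.48692812  0.07612473  0.64463582] 1.00462716228773
```

View pics/wrist16.png

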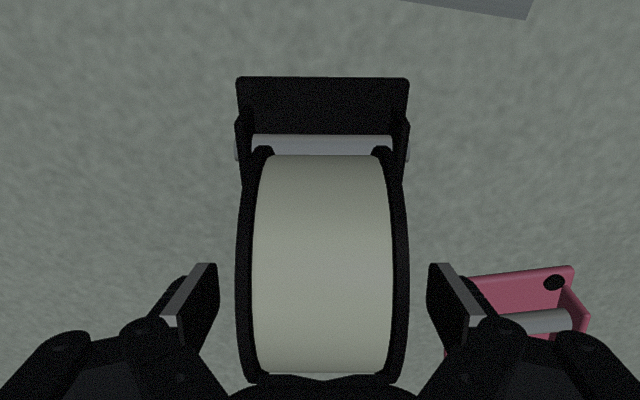

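The spool sits centred between the cheeks (flange bottoms at columns 252–393, roller 252–392) and the fingers are clear. I'll rise and back off.

>>> {"method": "jog_arm", "body": {"increments": [{"tx": 0, "ty": 0, "tz": 0.3, "rx": 0, "ry": 0, "rz": 0, "claw": -1}, {"tx": 0, "ty": 0, "tz": 0.8, "rx": 0, "ry": 0, "rz": 0, "claw": -1}, {"tx": 0, "ty": 0, "tz": 1.4, "rx": 0, "ry": 0, "rz": 0, "claw": -1}, {"tx": 0, "ty": 0, "tz": 2.1, "rx": 0, "ry": 0, "rz": 0, "claw": -1}, {"tx": 0, "ty": 0, "tz": 2.9, "rx": 0, "ry": 0, "rz": 0, "claw": -1}, {"tx": -0.3, "ty": 0, "tz": 3.7, "rx": 0, "ry": 0, "rz": 0, "claw": -1}, {"tx": -1, "ty": 0, "tz": 4.4, "rx": 0, "ry": 0, "rz": 0, "claw": -1}, {"tx": -2, "ty": 0, "tz": 5, "rx": 0, "ry": 0, "rz": 0, "claw": -1}, {"tx": -3, "ty": 0, "tz": 5, "rx": 0, "ry": 0, "rz": 0, "claw": -1}, {"tx": -3, "ty": 0, "tz": 5, "rx": 0, "ry": 0, "rz": 0, "claw": -1}]}}

```text
time: 22.13
ee_pos: [479.6, -214.1, 225.1]
eef_rot: [2.377, 1.697, 0.224]
contact_force: [-0.3, 0.7, -1.1]
grip_width: 0.999
```

Run:
```python
from h import *
g=grab('side','side17.png');s=grab('scene','scene17.png');w=grab('wrist','wrist17.png'); o=telemetry.get_obs();print(o['ee_pos'],o['contact_force'],o['grip_width'],o['time'])
a=cv2.cvtColor(g['img'],4)[180:300,330:430];b=cv2.cvtColor(s['img'],4)[170:290,190:290]
cv2.imwrite('pics/z17.png',cv2.resize(np.hstack([a,b]),None,fx=4,fy=4,interpolation=2))
```

```text
[ 484.95133424 -213.21737791  224.93339747] [ 0.12517875 -0.10716662  0.13375563] 1.0025227794368066 22.2833
```

View pics/z17.png

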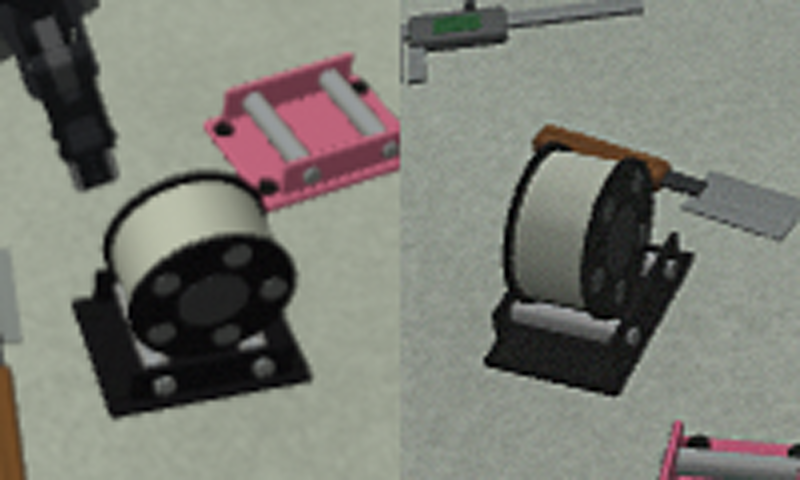

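View pics/side17.png

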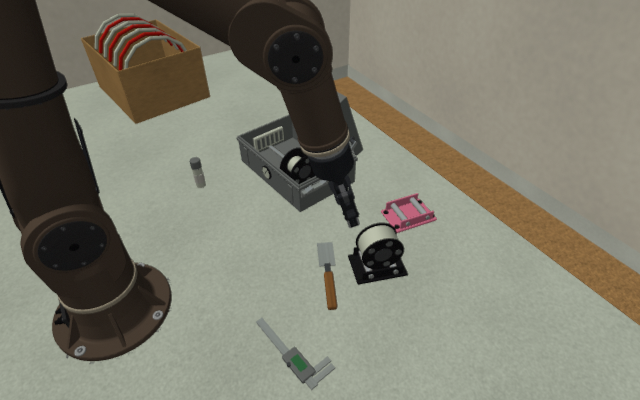

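View pics/scene17.png

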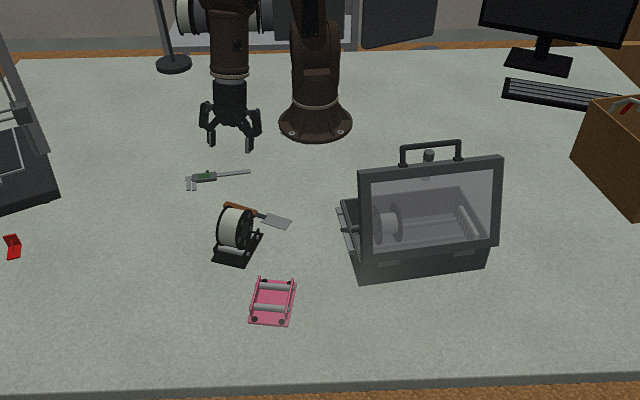

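The spool stands on both rollers between the black cradle's cheeks. The lid is propped, the used spool is still in the chest, and the glue stick, scraper and calipers haven't moved. I'll hand in the job.

```bash
python3 -c "
from h import *
print(finish_job())"
```

```text
the job is handed in; nothing more can be done
None
```

I handed the job in at about 22 s with everything done as asked; `finish_job` gave no verdict.

- **Lid:** I lifted it by the bar to about 1.35 rad, lowered it until the stay took the load in the upper notch, and let go. It stayed propped at about 70° in every later picture. The stay foot was about 2 px from where the upper notch should appear, and the force on the tool reversed from −2 to +7.5 N as the stay took over.
- **Full spool:** I took it from the +y place in the chest and set it in the black cradle, not the pink one. After release the fingers read no load. The pictures show it on both rollers, centred between the cheeks, but I did not measure its final position.
- **Everything else:** The used spool still stands in the chest, and the glue stick, scraper and calipers look unmoved.
- **What disagreed:** My first chest position was off by about 3 mm. This raised the pull on the bar to about 25 N partway up, and I corrected for it. The spool first touched the far roller, so I shifted it by about 2 mm before letting go.

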